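# Pack the spacer collars into the dry chest and latch it tight

### The job

Pack up the test bench: drop every broken steel test piece into the orange scrap bin, and hang the brass collars on the posts inside the grey dry chest, one to a post and right down on its floor. Once the collars are in, shut the blue door onto its gasket, then turn the red T-handle clockwise a full quarter turn so that it draws the door tight, and let go. Leave the microscope and the orange carton as they are.

Things in the scene. Friction and masses are not known exactly. Their poses are not given: they have to be found in the camera images.
- collar0_mid (a point): brass spacer collar (a plain ring), 46 mm across, 28 mm bore, 24 mm tall, about 170 g, lying flat on the bench; the point is its centre, 12 mm above its underside, z along the bore. Two or three collars are present (absent: None).
- collar1_mid (a point): brass spacer collar (a plain ring), 46 mm across, 28 mm bore, 24 mm tall, about 170 g, lying flat on the bench; the point is its centre, 12 mm above its underside, z along the bore. Two or three collars are present (absent: None).
- collar2_mid (a point): brass spacer collar (a plain ring), 46 mm across, 28 mm bore, 24 mm tall, about 170 g, lying flat on the bench; the point is its centre, 12 mm above its underside, z along the bore. Two or three collars are present (absent: None).
- bit0_mid (a point): broken half of a steel test bar: square head 32 x 18 mm, 18 mm tall, with a thinner broken stub reaching 12 mm beyond one end; the point is the centre of the head, 9 mm above its underside; x along its length towards the stub, z up; about 90 g. Three or four are present (absent: None).
- bit1_mid (a point): broken half of a steel test bar: square head 32 x 18 mm, 18 mm tall, with a thinner broken stub reaching 12 mm beyond one end; the point is the centre of the head, 9 mm above its underside; x along its length towards the stub, z up; about 90 g. Three or four are present (absent: None).
- bit2_mid (a point): broken half of a steel test bar: square head 32 x 18 mm, 18 mm tall, with a thinner broken stub reaching 12 mm beyond one end; the point is the centre of the head, 9 mm above its underside; x along its length towards the stub, z up; about 90 g. Three or four are present (absent: None).
- bit3_mid (a point): broken half of a steel test bar: square head 32 x 18 mm, 18 mm tall, with a thinner broken stub reaching 12 mm beyond one end; the point is the centre of the head, 9 mm above its underside; x along its length towards the stub, z up; about 90 g. Three or four are present (absent: None).
- bin: orange open scrap bin, fixed, 200 mm (its x) by 150 mm (its y) by 70 mm tall, walls 4 mm; origin at the centre of its underside, on the bench
- chest: grey open-topped dry chest, fixed on the bench, 270 mm (its x) by 220 mm (its y), walls 10 mm thick and 98 mm tall, floor 8 mm; origin under its centre, on the bench. A black gasket on the rim stands up to 113 mm above the bench at the -y side. Three posts inside; a small steel strike projects 22 mm inwards from the middle of the -y wall, near the rim. The door is hinged on the +y rim.
- post0_seat (a point): a steel post in the chest, 16 mm thick, its pointed tip 54 mm above the bench (46 mm above the chest's floor); the point is on the post's axis, where the centre of a fully seated collar lies (20 mm above the bench). The three posts stand 80 mm apart in a row along the chest's x, 90 mm from the inner face of its +y wall and 110 mm from that of its -y wall.
- post1_seat (a point): a steel post in the chest, 16 mm thick, its pointed tip 54 mm above the bench (46 mm above the chest's floor); the point is on the post's axis, where the centre of a fully seated collar lies (20 mm above the bench). The three posts stand 80 mm apart in a row along the chest's x, 90 mm from the inner face of its +y wall and 110 mm from that of its -y wall.
- post2_seat (a point): a steel post in the chest, 16 mm thick, its pointed tip 54 mm above the bench (46 mm above the chest's floor); the point is on the post's axis, where the centre of a fully seated collar lies (20 mm above the bench). The three posts stand 80 mm apart in a row along the chest's x, 90 mm from the inner face of its +y wall and 110 mm from that of its -y wall.
- hinge_mid (a point): middle of the door's hinge axis, which runs along the chest's x at its +y edge, 104 mm above the bench; axes as the chest's. The door's inner face (underside when shut) passes through this axis. The hinge is stiff (0.75 N m of friction): the door stays at whatever angle it is left.
- door (a joint): angle of the blue top door in rad: 0 fully drawn down, 0.04 where it first meets the gasket, 1.57 upright, 1.95 its stop; starts open at 1.75 to 1.92, leaning out beyond the chest's +y side. The gasket springs it back to about 0.03 when it is pushed down by hand and released; only the latch holds it tight (below 0.015).
- door_edge (a point): middle of the free edge of the door, at mid thickness; z out of its outer face (up when shut), -y away from the hinge. The door is a flat panel 270 mm along the hinge, 220 mm from hinge to free edge, 18 mm thick. Push it shut on its outer face near this edge, to one side of the T-handle (about 7 N).
- latch (a joint): angle of the T-handle in rad: 0 released (bar parallel to the hinge; starts at 0 to 0.25), grows clockwise seen from above the shut door, to 1.57 at its stop, latched. From about 0.5 to 1.35 its pawl slides under the strike and draws the door down about 7 mm; takes up to 0.5 N m. Keep it below 0.35 while shutting the door, or the pawl lands on the strike. Stays where it is left.
- latch_grip (a point): centre of the red T-handle's bar, 90 x 16 x 16 mm, 35 mm outside the door's outer face and 168 mm from the hinge, midway along the door; x along the bar, z out of the door (up when shut, 157 mm above the bench)
- microscope: hand-held measuring microscope standing upright on a 75 x 60 mm base, 164 mm tall; origin under its base; leave alone
- carton: small closed orange carton 90 x 120 x 60 mm; origin under its centre; leave alone

How it is judged (in metres and radians):
On the way, in this order (a step that is already met when the one before it is completed fails the run):
1. every collar is down on a post of its own while the door is open ((distance between collar0_mid and post0_seat below 0.01 m or distance between collar0_mid and post1_seat below 0.01 m or distance between collar0_mid and post2_seat below 0.01 m) and (distance between collar1_mid and post0_seat below 0.01 m or distance between collar1_mid and post1_seat below 0.01 m or distance between collar1_mid and post2_seat below 0.01 m) and (distance between collar2_mid and post0_seat below 0.01 m or distance between collar2_mid and post1_seat below 0.01 m or distance between collar2_mid and post2_seat below 0.01 m) and value of joint door above 1 rad), for 0.2 s.
2. the door is shut onto its gasket with the latch still released (value of joint door below 0.055 rad and value of joint latch below 0.5 rad), for 0.1 s.
3. the T-handle is turned and has drawn the door tight (value of joint door below 0.015 rad and value of joint latch above 1.3 rad), for 0.2 s.
At the end, for the whole second after the job is handed in: every collar seated on its own post (centre within 10 mm of the seat point), every broken piece inside the bin below its rim, the door drawn tight (below 0.015 rad), the T-handle beyond 1.3 rad, all at rest (all of step 3 and (distance between collar0_mid and post0_seat below 0.01 m or distance between collar0_mid and post1_seat below 0.01 m or distance between collar0_mid and post2_seat below 0.01 m) and (distance between collar1_mid and post0_seat below 0.01 m or distance between collar1_mid and post1_seat below 0.01 m or distance between collar1_mid and post2_seat below 0.01 m) and (distance between collar2_mid and post0_seat below 0.01 m or distance between collar2_mid and post1_seat below 0.01 m or distance between collar2_mid and post2_seat below 0.01 m) and x of bit0_mid in the frame of bin between -0.1 and 0.1 m and y of bit0_mid in the frame of bin between -0.075 and 0.075 m and z of bit0_mid in the frame of bin between -0.01 and 0.07 m and x of bit1_mid in the frame of bin between -0.1 and 0.1 m and y of bit1_mid in the frame of bin between -0.075 and 0.075 m and z of bit1_mid in the frame of bin between -0.01 and 0.07 m and x of bit2_mid in the frame of bin between -0.1 and 0.1 m and y of bit2_mid in the frame of bin between -0.075 and 0.075 m and z of bit2_mid in the frame of bin between -0.01 and 0.07 m and x of bit3_mid in the frame of bin between -0.1 and 0.1 m and y of bit3_mid in the frame of bin between -0.075 and 0.075 m and z of bit3_mid in the frame of bin between -0.01 and 0.07 m and linear speed of each of bit0, bit1, bit2, bit3, collar0, collar1, collar2 below 0.05 m/s); the robot touches nothing.
It fails at once if the microscope is pushed more than 30 mm or tipped over (distance of microscope from where it was at the start of the episode above 0.03 m or angle between microscope's own z axis and vertical above 0.5 rad).
It fails at once if the carton is pushed more than 30 mm or tipped over (distance of carton from where it was at the start of the episode above 0.03 m or angle between carton's own z axis and vertical above 0.5 rad).
Of collar0, collar1, collar2 only 2 to 3 are there at a start; the rules pass over those that are not, and their reading is None.
Of bit0, bit1, bit2, bit3 only 3 to 4 are there at a start; the rules pass over those that are not, and their reading is None.
At some moment in a run one of bit0, bit1, bit2, bit3 may be knocked a few centimetres aside while the robot is not near it.
Once in a run the grip may slacken for a moment while it holds something.
It also fails if it takes over 210 s, if anything falls off the work surface, if the arm or the gripper's body presses on something with over 40 N, if the wrist force passes 120 N, or if a joint passes its speed limit or range.

### The arm

A 6-joint arm with a two-finger parallel gripper is mounted at the origin on the work surface. World frame = base frame: x ahead of the robot, y to its left, z up, the work surface at z = 0. Lengths are in m, angles in degrees, forces in N, time in s.
With the tool pointing down it reaches from about 0.4 to 0.825 m from the base axis. Payload 7 kg.
Tool frame: the origin (TCP) lies at the very end of the fingers, on their centre line; the grasp point (between the pads) lies 19 mm behind it; z points along the fingers, y is the line along which they close (so a half turn about z gives the same grasp; the last joint's range is limited). The gripper opens to 88 mm and grips with 3 to 60 N. Pads are 19 mm wide; open, the fingers measure 130 mm over their backs; the gripper's body (78 mm by 193 mm) begins 47 mm behind the grasp point.
Start: joints at [91.163, 20.546, 0.682, 0, -70.136, -16.507], TCP at [0.179, 0.651, 0.205] pointing down, gripper open.
Joint ranges: [-176.03, 176.03], [-82.01, 121.73], [-58.28, 71.71], [-173.87, 95.51], [-174.79, -0.11], [-173.66, 173.66]. Speed limits (degrees/s): [136.94, 136.94, 172.46, 180, 180, 180].

### API

Orientations are given as [roll, pitch, yaw] about the fixed x, y, z axes, in that order (R = Rz(yaw) Ry(pitch) Rx(roll)).
In Python, from plant import ctrl gives the robot as it stands.
- The arm moves only by the tool carry_out, never from a script. Its argument "deltas" is a list that holds one entry, the list of rows, each a list of 5 numbers: the shift along the tool's x, y, z scaled (see below), then the turn about the tool's z scaled (see below), then the opening, from -1 (shut) to 1 (fully open). A call has 1 to 5 rows; each row is the pose to reach, as a shift and turn from the pose commanded when the call began, along the tool's axes at that moment, turning the shorter way round; what a row does not reach only later rows make up. The controller multiplies each number of a shift by 20 cm and each number of a turn by 2 pi rad. A row lasts 1/10 s, in which the tool goes at most 50 mm and 8.59 degrees, less where a joint would pass 70% of its speed; a pose out of reach is approached as far as the arm can. A call with a number of a shift or a turn outside -1 to 1 is refused whole. A call with a gripper value outside its range is refused whole. The fingers move at their own pace and stop on an object; the grip force is fixed at half the most. Time passes only in rows, so rows that repeat a pose let the fingers close. It gives the time, the measured TCP pose, the force, the opening and the grip force at its end, in the units of the state.
- ctrl.get_obs(): the state, without advancing time (a new reading comes with each control period).
- ctrl.snapshot(name): name is "scene" or "top"; returns a dict with "color" (420x560x3 uint8, red, green, blue), "camera_matrix" (3x3 intrinsics, pixels), "k1" (the pictures are not rectified: a ray, as slopes to the right and down, at radius r is drawn at 1 + k1 r^2 times it, then the intrinsics apply), "R" (3x3) and "t" (3): a world point X has camera coordinates R X + t. Camera axes: x right, y down, z forward; pixel columns grow to the right and rows downward; lengths in m; the calibration is good to about 2 mm. A picture is of the moment at which its call begins. There is no depth.
- ctrl.close_job(): hands the job in; it is judged then, once.
Trained networks look in a picture, given as the dict that the camera call returned (one of the last four; its "shot" number tells which), for a name from the list of things; names that differ only in an ending like _2 or _b are one class to them, and where a whole thing is asked for, a point or a joint stands for the part that bears it (a point fixed in the world has none). Each returns a list of dicts, best first, with "p" (0 to 1); they miss things now and then, are a little off and sometimes report something else, mostly with a low value. They report only what shows in the picture. A call takes as long as a camera call.
- ctrl.search_frame(picture, name): "centre" ([column, row] in pixels, amid what is visible of it).
- ctrl.silhouettes(picture, name): "mask" (420x560 bool, what is visible of it) and "centre" ([column, row] in pixels, amid what is visible of it).
- ctrl.spot_point(picture, name): "centre" ([column, row] in pixels: a listed point, or the origin of a listed thing).
The state is a dict: "clock": time; "joint_pos": joint angles; "qvel": joint speeds; "tau": joint torques, N m; "tool_pos": TCP position; "orientation": TCP orientation; "force": force on the tool from outside, world axes, zero at the start; "moment": the same for the moment, N m; "opening": finger opening in m; "gripper_force": force on a finger pad.
Only numpy, scipy, OpenCV 4.12 (cv2) and the standard library are available. Lean on these libraries where they do the work, as an engineer would, in place of code of your own. Each camera call takes 0.05 s, during which the arm holds its last target. There are 200 camera calls.

## Working session

There is one attempt and no reset: what is moved stays moved. The work goes in short steps, Python scripts to look and compute and a tool call to move; the robot and the scene stay as the last step left them, time stands still between calls to the robot, and variables do not carry over. Pictures are saved under pics/ and viewed, at most 14 in all, crops included, and the job is handed in when it is done.

Besides the shell and the picture viewer there is one more tool, called after "Call:" by a JSON object that holds its "method" and its "body", one argument or row to a line. carry_out: Moves the arm, as the interface text tells. Its arguments: {"type":"object","properties":{"deltas":{"type":"array"}},"required":["deltas"]}

```bash
ls; mkdir -p pics; cat > h.py <<'E'
import numpy as np, cv2
from plant import ctrl
from scipy.spatial.transform import Rotation as Ro
def ray(s,px):
    K=s["camera_matrix"];K=np.array(K)
    d=np.array([(px[0]-K[0,2])/K[0,0],(px[1]-K[1,2])/K[1,1]])
    u=d.copy()
    for _ in range(20): u=d/(1+s["k1"]*(u@u))
    R=np.array(s["R"]);t=np.array(s["t"])
    return -R.T@t, R.T@np.array([u[0],u[1],1.])
def at_z(s,px,z):
    o,v=ray(s,px); return o+v*(z-o[2])/v[2]
def proj(s,X):
    c=np.array(s["R"])@np.array(X)+np.array(s["t"]);u=c[:2]/c[2];u=u*(1+s["k1"]*(u@u));K=np.array(s["camera_matrix"])
    return np.array([K[0,0]*u[0]+K[0,2],K[1,1]*u[1]+K[1,2]])
def tri(obs):
    A=np.zeros((3,3));b=np.zeros(3)
    for s,px in obs:
        o,v=ray(s,px);v=v/np.linalg.norm(v);P=np.eye(3)-np.outer(v,v);A+=P;b+=P@o
    return np.linalg.solve(A,b)
def save(s,n): cv2.imwrite(f"pics/{n}.png",cv2.cvtColor(s["color"],cv2.COLOR_RGB2BGR))
E
python3 - <<'E'
from h import *
np.set_printoptions(precision=3,suppress=True)
S={n:ctrl.snapshot(n) for n in("scene","top")}
cv2.imwrite("pics/a.png",cv2.resize(cv2.cvtColor(np.vstack([S["scene"]["color"],S["top"]["color"]]),cv2.COLOR_RGB2BGR),None,fx=.7,fy=.7))
for n,s in S.items():
    save(s,n); print(n,"cam",ray(s,[280,210])[0])
    for q,z in dict(collar0_mid=.012,bit0_mid=.009,bin=0,chest=0,post0_seat=.02,hinge_mid=.104,door_edge=None,latch_grip=None,microscope=0,carton=0).items():
        for d in ctrl.spot_point(s,q):
            if d["p"]>.2: print(q,round(d["p"],2),np.array(d["centre"]),at_z(s,d["centre"],z) if z is not None else "")
o=ctrl.get_obs();print(o)
E
```

```text
pics
scene cam [ 1.183 -0.394  0.647]
collar0_mid 0.69 [220.4 222. ] [ 0.456 -0.149  0.012]
collar0_mid 0.68 [199.8 262. ] [ 0.564 -0.245  0.012]
bit0_mid 0.71 [288.9 255.2] [ 0.641 -0.055  0.009]
bin 0.9 [122.  267.7] [ 0.484 -0.404  0.   ]
bin 0.63 [268.6 233.9] [ 0.544 -0.057  0.   ]
chest 0.6 [338.  197.6] [0.503 0.189 0.   ]
post0_seat 0.91 [323.3 175.8] [0.414 0.198 0.02 ]
hinge_mid 0.83 [377.6 154.9] [0.502 0.315 0.104]
door_edge 0.61 [410.4  81.5] 
door_edge 0.25 [380.9 268.7] 
latch_grip 0.48 [324.8 178.4] 
microscope 0.94 [380.2 268.6] [0.773 0.111 0.   ]
top cam [ 0.548 -0.038  1.219]
collar0_mid 0.67 [320.1 275.6] [ 0.438 -0.157  0.012]
collar0_mid 0.5 [159.3 260.2] [0.491 0.332 0.012]
bit0_mid 0.45 [286.4 214.7] [ 0.625 -0.058  0.009]
bin 0.6 [396.5 257.8] [ 0.487 -0.395  0.   ]
chest 0.74 [205.6 253.5] [0.509 0.193 0.   ]
post0_seat 0.92 [201.8 278.9] [0.433 0.201 0.02 ]
post0_seat 0.43 [158.9 259.9] [0.492 0.331 0.02 ]
hinge_mid 0.74 [157.3 257.9] [0.501 0.31  0.104]
door_edge 0.85 [ 98.6 263.4] 
microscope 0.81 [230.8 171.3] [0.763 0.114 0.   ]
carton 0.82 [281.6 164.2] [ 0.783 -0.045  0.   ]
carton 0.68 [232.7 171.1] [0.764 0.108 0.   ]
{'clock': 1.1, 'joint_pos': array([ 91.165,  20.546,   0.683,   0.   , -70.136, -16.508]), 'qvel': array([ 0.046,  0.023,  0.045, -0.039,  0.007,  0.043]), 'tau': array([ -0.002, -58.24 ,  29.33 ,   7.002,   0.012,  -0.   ]), 'tool_pos': array([0.179, 0.651, 0.205]), 'orientation': array([-180.   ,   -0.   ,  -15.343]), 'force': array([-0.306, -0.564,  0.517]), 'moment': array([-0.014,  0.036,  0.02 ]), 'gripper_force': 0.0, 'opening': 0.08776020123956706}
```

View pics/scene.png

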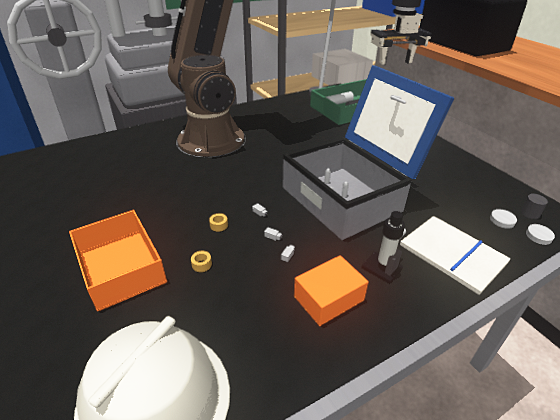

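View pics/top.png

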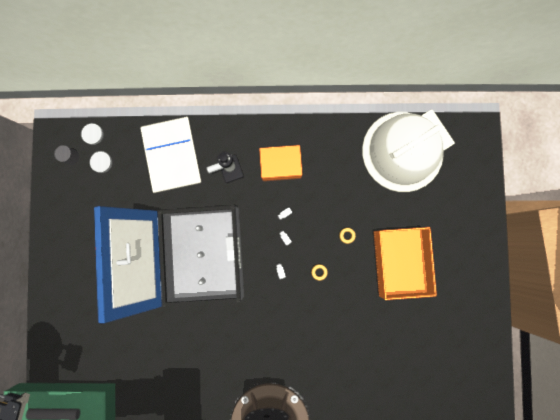

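```bash
python3 - <<'E'
from h import *
np.set_printoptions(precision=3,suppress=True)
S={n:ctrl.snapshot(n) for n in("scene","top")}
for q,z in dict(collar0_mid=.02,bit0_mid=.014).items():
  for n,s in S.items():
    for d in ctrl.silhouettes(s,q):
      if d["p"]<.2: continue
      m=d["mask"].astype(np.uint8);c=max(cv2.findContours(m,0,1)[0],key=cv2.contourArea)
      P=np.array([at_z(s,p[0],z)[:2] for p in c]);r=cv2.minAreaRect((P*1000).astype(np.float32))
      a,b=r[1];ang=r[2] if a>=b else r[2]+90
      print(n,q,round(d["p"],2),np.array(d["centre"]),m.sum(),"rect mm",np.array(r[0]),np.array(sorted(r[1])),"long axis deg",round(ang,1))
for n,s in S.items():
  for q,z in dict(bin=.07,chest=.105).items():
    for d in ctrl.silhouettes(s,q)[:1]:
      c=max(cv2.findContours(d["mask"].astype(np.uint8),0,1)[0],key=cv2.contourArea)
      P=np.array([at_z(s,p[0],z)[:2] for p in c]);r=cv2.minAreaRect((P*1000).astype(np.float32));print(n,q,r)
s=S["top"];g=s["color"][195:300,150:370];cv2.imwrite("pics/crop1.png",cv2.resize(cv2.cvtColor(g,cv2.COLOR_RGB2BGR),(770,368),interpolation=cv2.INTER_CUBIC))
g=S["scene"]["color"][120:280,180:420];cv2.imwrite("pics/crop2.png",cv2.resize(cv2.cvtColor(g,cv2.COLOR_RGB2BGR),(780,520),interpolation=cv2.INTER_CUBIC))
E
```

```text
scene collar0_mid 0.51 [217.  221.6] 264 rect mm [ 463.451 -157.031] [43.111 68.122] long axis deg 156.6
top collar0_mid 0.23 [126.3 259.8] 93 rect mm [505.355 429.704] [31.146 65.803] long axis deg 150.6
scene bit0_mid 0.73 [289.7 251.8] 148 rect mm [636.412 -55.174] [23.71  54.367] long axis deg 126.2
scene bit0_mid 0.56 [121.  260.8] 6140 rect mm [ 446.361 -405.991] [165.525 291.716] long axis deg 3.0
top bit0_mid 0.42 [284.8 214.5] 57 rect mm [627.962 -53.512] [15.163 36.85 ] long axis deg 134.2
scene chest ((351.03350830078125, 459.168701171875), (379.33367919921875, 1168.5098876953125), 33.85390090942383)
top bin ((475.49664306640625, -397.0638732910156), (201.81167602539062, 171.6448211669922), 2.9023804664611816)
top chest ((498.3197326660156, 279.6707458496094), (328.3481140136719, 416.73944091796875), 3.2889513969421387)
```

View pics/crop1.png

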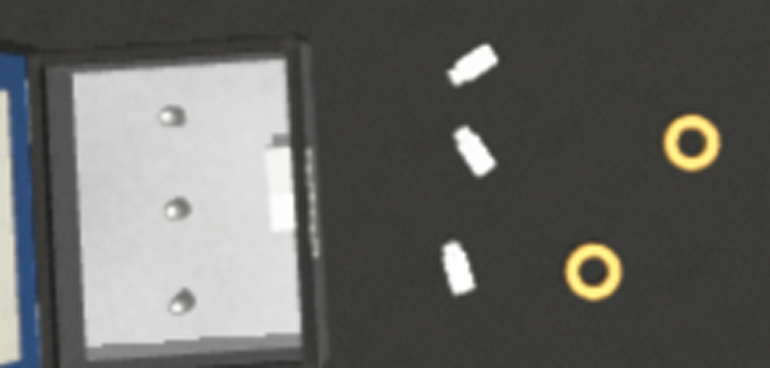

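View pics/crop2.png

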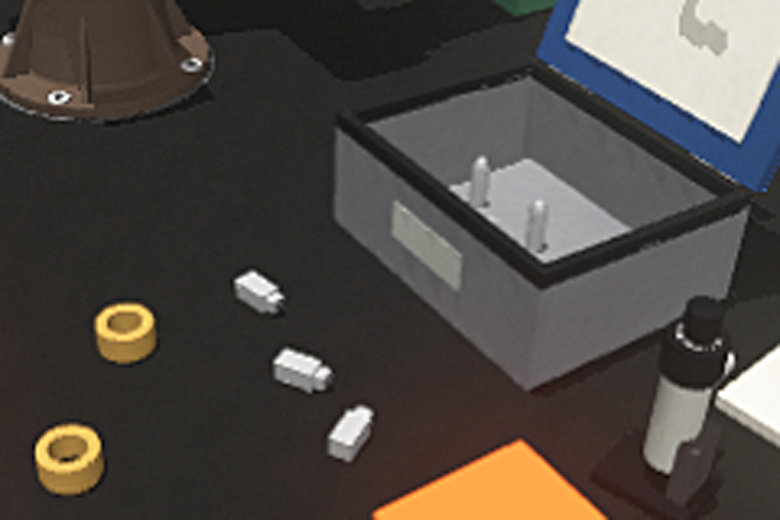

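```bash
cat >> h.py <<'E'
def blobs(s,kind,x0=240,x1=372,y0=180,y1=300):
    """outlines in the top picture -> (centre, long axis deg) on the bench"""
    h=cv2.cvtColor(s["color"],cv2.COLOR_RGB2HSV).astype(int)
    m=((h[...,1]>70)&(h[...,0]>12)&(h[...,0]<40)&(h[...,2]>100)) if kind=="collar" else ((h[...,1]<60)&(h[...,2]>130))
    m=m.astype(np.uint8);M=np.zeros_like(m);M[y0:y1,x0:x1]=m[y0:y1,x0:x1]
    n,L,st,ce=cv2.connectedComponentsWithStats(M);out=[]
    for i in range(1,n):
        if st[i,4]<15: continue
        ys,xs=np.nonzero(L==i);z=.018 if kind=="collar" else .014
        P=np.array([at_z(s,(x,y),z)[:2] for x,y in zip(xs,ys)])
        c=P.mean(0);w,V=np.linalg.eigh(np.cov(P.T));v=V[:,1];pr=(P-c)@v
        if (pr**3).mean()>0: pass
        out.append((c,np.degrees(np.arctan2(v[1],v[0])),np.ptp(pr),st[i,4],ce[i],np.sign((pr**3).mean())))
    return out
E
python3 - <<'E'
from h import *
np.set_printoptions(precision=4,suppress=True)
S={n:ctrl.snapshot(n) for n in("scene","top")};s=S["top"]
for k in("collar","bit"):
    for b in blobs(s,k): print(k,*b)
for n in S:
  for q,z in dict(post0_seat=.02,post1_seat=.02,latch_grip=None,door_edge=None).items():
    for d in ctrl.spot_point(S[n],q):
      if d["p"]>.05: print(n,q,round(d["p"],2),np.array(d["centre"]),at_z(S[n],d["centre"],z or .3)[:2])
# blob of posts in top
g=cv2.cvtColor(s["color"],cv2.COLOR_RGB2GRAY)
for c,r in((199,228),(200.5,254.5),(202,281)):
    w=g[int(r)-6:int(r)+7,int(c)-7:int(c)+8].astype(int);med=np.median(w);m=np.abs(w-med)>18
    ys,xs=np.nonzero(m);print("post",xs.mean()+int(c)-7,ys.mean()+int(r)-6,m.sum(),at_z(s,(xs.mean()+int(c)-7,ys.mean()+int(r)-6),.031))
# rim corners in scene/top by hand
for nm,px in dict(SEnear=(180+545/3.25,120+275/3.25),SW=(180+340/3.25,120+118/3.25),).items(): print(nm,at_z(S["scene"],px,.11))
for nm,px in dict(c1=(150+303/3.5,195+42/3.5),).items(): print(nm,at_z(s,px,.11))
a=tri([(S["scene"],(410.4,81.5)),(s,(98.6,263.4))]);print("edge",a)
E
```

```text
collar [ 0.5586 -0.2416] 93.03441507543103 0.04985776617115354 186 [347.1559 235.2957] 1.0
collar [ 0.4488 -0.1539] 59.03361093862379 0.04970396731346488 184 [319.1196 272.0978] -1.0
bit [ 0.6293 -0.0527] 122.12699434606968 0.04418307307117357 94 [284.7447 213.0638] 1.0
bit [ 0.554  -0.0523] -147.10067212256092 0.04473128813357634 96 [284.9583 237.7083] -1.0
bit [ 0.4524 -0.0366] -164.31141656492423 0.04387916053792051 96 [280.2708 271.3333] -1.0
scene post0_seat 0.69 [324.9 177.5] [0.4243 0.1966]
scene post1_seat 0.81 [346.4 193.1] [0.5185 0.2043]
scene latch_grip 0.73 [365.7 206.1] [ 0.8558 -0.0576]
scene door_edge 0.94 [411.6  78.7] [0.4809 0.4115]
top post0_seat 0.78 [202.4 278.5] [0.4345 0.1987]
top post1_seat 0.9 [204.5 253.9] [0.5083 0.1922]
top latch_grip 0.31 [279.6 266.4] [ 0.4864 -0.0355]
top door_edge 0.75 [ 95.  262.6] [0.5002 0.3953]
top door_edge 0.68 [324.  276.1] [ 0.4626 -0.1378]
post 199.42857142857142 227.57142857142858 35 [0.5879 0.2053 0.031 ]
post 200.76923076923077 254.02564102564105 39 [0.5084 0.2013 0.031 ]
post 201.8780487804878 280.7317073170732 41 [0.4289 0.1981 0.031 ]
SEnear [0.6519 0.0933 0.11  ]
SW [0.3933 0.075  0.11  ]
c1 [0.6418 0.0841 0.11  ]
edge [0.4991 0.3868 0.302 ]
```

```bash
cat >> h.py <<'E'
def plan(W,start=None):
    """W: (x,y,z,yaw,grip[,rows]) ; prints the rows of each call"""
    o=ctrl.get_obs()
    p=np.array(start[:3] if start else o["tool_pos"],float);yaw=start[3] if start else o["orientation"][2]
    for w in W:
        T=np.array(w[:3],float);rows=w[5] if len(w)>5 else 5
        dy=(w[3]-yaw+180)%360-180
        n=max(1,int(np.ceil(max(np.linalg.norm(T-p)/.19,abs(dy)/38))))
        for i in range(n):
            D=(T-p)/(n-i);dyy=((w[3]-yaw+180)%360-180)/(n-i)
            c,s=np.cos(np.radians(yaw)),np.sin(np.radians(yaw))
            v=np.round([(c*D[0]+s*D[1])/.2,(s*D[0]-c*D[1])/.2,-D[2]/.2,-dyy/360],3)
            q=v*.2;p=p+[c*q[0]+s*q[1],s*q[0]-c*q[1],-q[2]];yaw-=v[3]*360
            print(f"{rows} x",list(map(float,v))+[w[4]],"->",np.round(p,3),round(yaw,1))
E
python3 - <<'E'
from h import *
plan([(.2,.40,.22,0,.1),(.41,.15,.2,15.7,.1),(.4476,-.038,.08,15.7,.1),(.4476,-.038,.005,15.7,.1,3),(.4476,-.038,.005,15.7,-1,4),(.4476,-.038,.12,15.7,-1,4)])
E
```

```text
5 x [0.217, 0.591, -0.038, -0.021, 0.1] -> [0.189 0.525 0.212] -7.8
5 x [0.138, 0.614, -0.038, -0.022, 0.1] -> [0.2  0.4  0.22] 0.1
5 x [0.524, 0.626, 0.05, -0.022, 0.1] -> [0.305 0.275 0.21 ] 8.1
5 x [0.432, 0.693, 0.05, -0.021, 0.1] -> [0.41 0.15 0.2 ] 15.6
5 x [-0.036, 0.478, 0.3, -0.0, 0.1] -> [0.429 0.056 0.14 ] 15.6
5 x [-0.036, 0.478, 0.3, -0.0, 0.1] -> [ 0.448 -0.038  0.08 ] 15.6
3 x [0.0, -0.0, 0.375, -0.0, 0.1] -> [ 0.448 -0.038  0.005] 15.6
4 x [0.0, -0.0, 0.0, -0.0, -1] -> [ 0.448 -0.038  0.005] 15.6
4 x [0.0, -0.0, -0.575, -0.0, -1] -> [ 0.448 -0.038  0.12 ] 15.6
```

Call:
{"method": "carry_out", "body": {
  "deltas": [
    [[0.217, 0.591, -0.038, -0.021, 0.1], [0.217, 0.591, -0.038, -0.021, 0.1], [0.217, 0.591, -0.038, -0.021, 0.1], [0.217, 0.591, -0.038, -0.021, 0.1]]
  ]
}}

```text
clock: 2.5
tool_pos: [0.1895, 0.5227, 0.2138]
orientation: [-179.9, 0.0, -7.8]
force: [0.8, 1.4, 1.2]
opening: 0.061
gripper_force: 0.0
```

Call:
{"method": "carry_out", "body": {
  "deltas": [
    [[0.138, 0.614, -0.038, -0.022, 0.1], [0.138, 0.614, -0.038, -0.022, 0.1], [0.138, 0.614, -0.038, -0.022, 0.1], [0.138, 0.614, -0.038, -0.022, 0.1]]
  ]
}}

```text
clock: 2.9
tool_pos: [0.2001, 0.3978, 0.221]
orientation: [-179.9, 0.0, 0.1]
force: [-0.1, 0.9, -0.2]
opening: 0.0484
gripper_force: 0.0
```

Call:
{"method": "carry_out", "body": {
  "deltas": [
    [[0.524, 0.626, 0.05, -0.022, 0.1], [0.524, 0.626, 0.05, -0.022, 0.1], [0.524, 0.626, 0.05, -0.022, 0.1], [0.524, 0.626, 0.05, -0.022, 0.1]]
  ]
}}

```text
clock: 3.3
tool_pos: [0.3066, 0.2731, 0.21]
orientation: [180.0, -0.0, 7.9]
force: [0.7, 0.6, 0.4]
opening: 0.0484
gripper_force: 0.0
```

Call:
{"method": "carry_out", "body": {
  "deltas": [
    [[0.432, 0.693, 0.05, -0.021, 0.1], [0.432, 0.693, 0.05, -0.021, 0.1], [0.432, 0.693, 0.05, -0.021, 0.1], [0.432, 0.693, 0.05, -0.021, 0.1]]
  ]
}}

```text
clock: 3.7
tool_pos: [0.4121, 0.1481, 0.1998]
orientation: [180.0, 0.0, 15.5]
force: [-0.5, 1.0, 0.0]
opening: 0.0482
gripper_force: 0.0
```

Call:
{"method": "carry_out", "body": {
  "deltas": [
    [[-0.072, 0.956, 0.6, 0, 0.1], [-0.072, 0.956, 0.6, 0, 0.1], [-0.072, 0.956, 0.6, 0, 0.1], [-0.072, 0.956, 0.6, 0, 0.1], [-0.072, 0.956, 0.6, 0, 0.1]]
  ]
}}

```text
clock: 4.2
tool_pos: [0.4475, -0.0404, 0.0779]
orientation: [180.0, 0.1, 15.5]
force: [0.4, 0.3, -0.0]
opening: 0.048
gripper_force: 0.0
```

Call:
{"method": "carry_out", "body": {
  "deltas": [
    [[0, 0, 0.2, 0, 0.1], [0, 0, 0.365, 0, 0.1], [0, 0, 0.365, 0, 0.1]]
  ]
}}

```text
clock: 4.5
tool_pos: [0.4453, -0.039, 0.0035]
orientation: [180.0, 0.4, 15.5]
force: [0.1, -0.1, -0.5]
opening: 0.0481
gripper_force: 0.0
```

Call:
{"method": "carry_out", "body": {
  "deltas": [
    [[0, 0, 0, 0, -1], [0, 0, 0, 0, -1], [0, 0, 0, 0, -1], [0, 0, 0, 0, -1]]
  ]
}}

```text
clock: 4.9
tool_pos: [0.4486, -0.0375, 0.0084]
orientation: [-180.0, -0.2, 15.6]
force: [0.1, -0.2, -0.3]
opening: 0.0218
gripper_force: 0.0
```

Call:
{"method": "carry_out", "body": {
  "deltas": [
    [[0, 0, -0.2, 0, -1], [0, 0, -0.5, 0, -1], [0, 0, -0.6, 0, -1], [0, 0, -0.6, 0, -1]]
  ]
}}

```text
clock: 5.3
tool_pos: [0.4508, -0.0372, 0.1325]
orientation: [180.0, -0.6, 15.7]
force: [-0.7, -0.6, -1.0]
opening: 0.0001
gripper_force: 0.0
```

```bash
python3 - <<'E'
from h import *
np.set_printoptions(precision=4,suppress=True)
S={n:ctrl.snapshot(n) for n in("scene","top")};s=S["top"]
save(S["scene"],"b")
for b in blobs(s,"bit"): print(*b)
for n in S:
    for d in ctrl.spot_point(S[n],"bin")[:2]: print(n,d["p"],at_z(S[n],d["centre"],0))
o=ctrl.get_obs();print(o["tool_pos"],o["opening"],o["gripper_force"])
Y=15.6
plan([(.482,-.36,.15,Y,-1),(.482,-.36,.06,Y,-1,3),(.482,-.36,.06,Y,.1,3),(.482,-.36,.15,Y,.1,3),(.5498,-.0547,.08,32.9,.1),(.5498,-.0547,.005,32.9,.1,3)])
E
```

```text
[ 0.6292 -0.0525] 121.99466377165749 0.04509430037719405 95 [284.6737 213.1053] 1.0
[ 0.554  -0.0523] -147.10067212256092 0.04473128813357634 96 [284.9583 237.7083] -1.0
[ 0.4422 -0.0339] 81.90878047798728 0.16111234526992274 145 [279.4345 274.7448] -1.0
scene 0.71 [ 0.4817 -0.4004  0.    ]
scene 0.27 [ 0.4383 -0.1578  0.    ]
[ 0.447  -0.0381  0.1268] 0.0006288205303354381 0.0
5 x [-0.132, 0.799, -0.058, 0.0, -1] -> [ 0.465 -0.199  0.138] 15.6
5 x [-0.133, 0.798, -0.058, 0.0, -1] -> [ 0.482 -0.36   0.15 ] 15.6
3 x [0.0, 0.0, 0.45, 0.0, -1] -> [ 0.482 -0.36   0.06 ] 15.6
3 x [0.0, 0.0, -0.0, 0.0, 0.1] -> [ 0.482 -0.36   0.06 ] 15.6
3 x [0.0, 0.0, -0.45, 0.0, 0.1] -> [ 0.482 -0.36   0.15 ] 15.6
5 x [0.369, -0.689, 0.175, -0.024, 0.1] -> [ 0.516 -0.207  0.115] 24.3
5 x [0.468, -0.626, 0.175, -0.024, 0.1] -> [ 0.55  -0.055  0.08 ] 32.9
3 x [0.0, -0.0, 0.375, -0.0, 0.1] -> [ 0.55  -0.055  0.005] 32.9
```

```bash
python3 - <<'E'
from h import *
np.set_printoptions(precision=4,suppress=True)
S={n:ctrl.snapshot(n) for n in("scene","top")}
for d in ctrl.spot_point(S["scene"],"bit0_mid"): print(d["p"],d["centre"],at_z(S["scene"],d["centre"],.009))
print(proj(S["scene"],[.4476,-.038,.009]))
g=S["scene"]["color"][150:280,180:330];cv2.imwrite("pics/c.png",cv2.resize(cv2.cvtColor(g,cv2.COLOR_RGB2BGR),None,fx=4,fy=4,interpolation=cv2.INTER_CUBIC))
E
```

```text
0.53 [285.2, 253.3] [ 0.6314 -0.0595  0.009 ]
[257.7609 208.2782]
```

View pics/c.png

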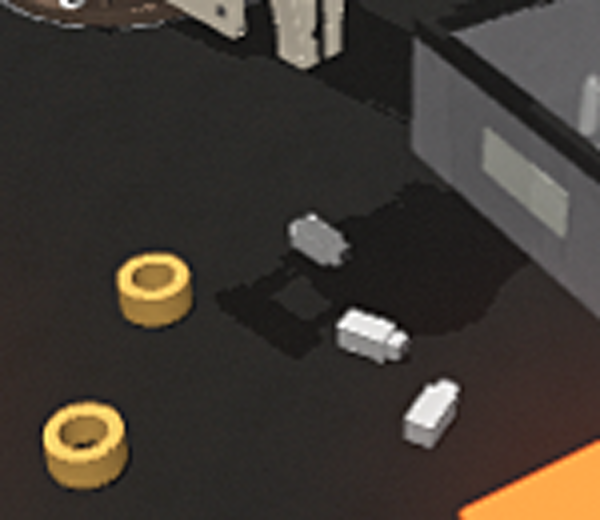

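The crop shows the bit still in its place at about (259, 210): the fingers had not finished closing. Retry with a longer close.

Call:
{"method": "carry_out", "body": {
  "deltas": [
    [[0, 0, 0.2, 0, 0.1], [0, 0, 0.2, 0, 0.1], [0, 0, 0.2, 0, 0.1], [0, 0, 0.2, 0, 0.1], [0, 0, 0.2, 0, 0.1]]
  ]
}}

```text
clock: 6.15
tool_pos: [0.4484, -0.0379, 0.0881]
orientation: [180.0, -0.1, 15.6]
force: [0.6, -0.1, -0.1]
opening: 0.0349
gripper_force: 0.0
```

Call:
{"method": "carry_out", "body": {
  "deltas": [
    [[0, 0, 0.1, 0, 0.1], [0, 0, 0.2, 0, 0.1], [0, 0, 0.3, 0, 0.1], [0, 0, 0.405, 0, 0.1], [0, 0, 0.405, 0, 0.1]]
  ]
}}

```text
clock: 6.65
tool_pos: [0.4464, -0.0384, 0.0048]
orientation: [180.0, 0.2, 15.6]
force: [-0.4, -0.7, 0.9]
opening: 0.048
gripper_force: 0.0
```

Call:
{"method": "carry_out", "body": {
  "deltas": [
    [[0, 0, 0, 0, -1], [0, 0, 0, 0, -1], [0, 0, 0, 0, -1], [0, 0, 0, 0, -1], [0, 0, 0, 0, -1]]
  ]
}}

```text
clock: 7.15
tool_pos: [0.4479, -0.038, 0.0066]
orientation: [-180.0, -0.1, 15.6]
force: [0.9, 0.7, 0.1]
opening: 0.0136
gripper_force: 0.0
```

Call:
{"method": "carry_out", "body": {
  "deltas": [
    [[0, 0, 0, 0, -1], [0, 0, 0, 0, -1], [0, 0, 0, 0, -1]]
  ]
}}

```text
clock: 7.45
tool_pos: [0.4476, -0.0381, 0.0061]
orientation: [180.0, 0.0, 15.6]
force: [-0.3, 0.1, -0.4]
opening: 0.0006
gripper_force: 0.0
```

Call:
{"method": "carry_out", "body": {
  "deltas": [
    [[0, 0, -0.1, 0, -1], [0, 0, -0.3, 0, -1], [0, 0, -0.5, 0, -1], [0, 0, -0.6, 0, -1], [0, 0, -0.6, 0, -1]]
  ]
}}

```text
clock: 7.95
tool_pos: [0.4497, -0.0375, 0.1292]
orientation: [180.0, -0.4, 15.6]
force: [-0.3, -0.5, -1.1]
opening: 0.0007
gripper_force: 0.0
```

Call:
{"method": "carry_out", "body": {
  "deltas": [
    [[0, 0.5, -0.3, 0, 0.1], [0, 0.5, -0.3, 0, 0.1], [0, 0.5, -0.3, 0, 0.1]]
  ]
}}

```text
clock: 8.25
tool_pos: [0.4761, -0.1367, 0.1878]
orientation: [179.9, -0.1, 15.6]
force: [-0.2, 0.4, 0.0]
opening: 0.0187
gripper_force: 0.0
```

Call:
{"method": "carry_out", "body": {
  "deltas": [
    [[0, 0.5, 0, 0, 0.1], [0, 0.5, 0, 0, 0.1], [0, 0.5, 0, 0, 0.1]]
  ]
}}

```text
clock: 8.55
tool_pos: [0.5017, -0.2351, 0.1843]
orientation: [-180.0, 0.1, 15.4]
force: [0.3, 1.1, -0.3]
opening: 0.0428
gripper_force: 0.0
```

```bash
python3 - <<'E'
from h import *
np.set_printoptions(precision=4,suppress=True)
S={n:ctrl.snapshot(n) for n in("scene","top")};s=S["top"]
for b in blobs(s,"bit"): print(*b)
for b in blobs(s,"collar"): print(*b)
save(s,"d");o=ctrl.get_obs();print(o["tool_pos"],o["orientation"])
print(at_z(S["scene"],(259.5,210),.011))
g=s["color"][190:310,230:420];cv2.imwrite("pics/d.png",cv2.resize(cv2.cvtColor(g,cv2.COLOR_RGB2BGR),None,fx=4,fy=4,interpolation=cv2.INTER_CUBIC))
E
```

```text
[ 0.6306 -0.0535] 121.75444732783312 0.04253030383585454 82 [285.    212.622] 1.0
[ 0.4789 -0.1591] 175.54284828307462 0.1940201090663243 490 [320.498  262.0122] 1.0
[ 0.571  -0.2427] 83.37069133662382 0.04606068636308042 75 [347.44   231.2133] -1.0
[ 0.5352 -0.0347] 85.69595423924687 0.23390352988954405 1124 [279.2687 244.0071] 1.0
[ 0.5152 -0.2493] 83.27520326337306 0.13406172217186557 603 [350.0597 249.5589] 1.0
[ 0.4201 -0.0271] 82.51325496707642 0.22937430290237099 1448 [277.2956 282.261 ] 1.0
[ 0.4206 -0.2439] 86.31458122013287 0.1393906950089144 686 [349.0394 281.019 ] -1.0
[ 0.5006 -0.2318  0.1843] [-179.9265    0.1446   15.4423]
[ 0.4588 -0.0384  0.011 ]
```

View pics/d.png

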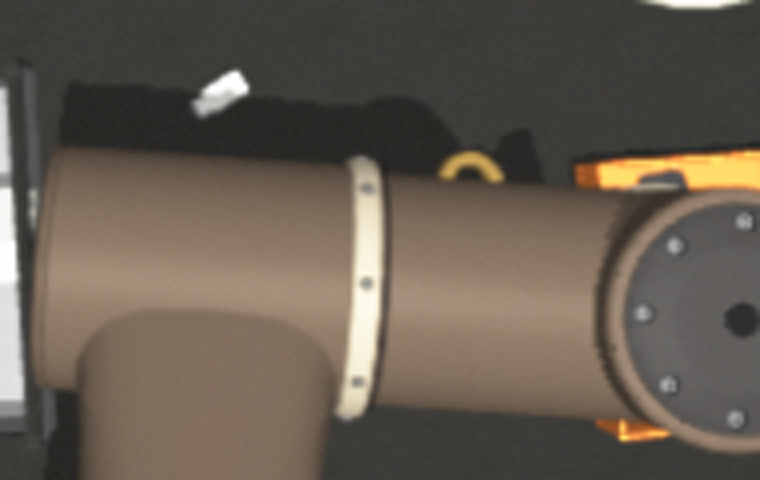

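```bash
python3 - <<'E'
from h import *
np.set_printoptions(precision=4,suppress=True)
s=ctrl.snapshot("scene")
for q in("bit0_mid","collar0_mid"):
  for d in ctrl.spot_point(s,q): print(q,d["p"],d["centre"],at_z(s,d["centre"],.01))
print(proj(s,[.4476,-.038,.009]),proj(s,[.4476,-.038,.0]))
g=s["color"][150:280,180:330];g=cv2.resize(cv2.cvtColor(g,cv2.COLOR_RGB2BGR),None,fx=4,fy=4,interpolation=cv2.INTER_CUBIC)
for X in([.4476,-.038,.009],[.5498,-.0547,.009],[.632,-.057,.009],[.4488,-.1539,.012],[.5586,-.2416,.012]):
    p=(proj(s,X)-[180,150])*4+2;cv2.circle(g,tuple(int(v) for v in p),3,(0,0,255),-1)
cv2.imwrite("pics/e.png",g)
E
```

```text
bit0_mid 0.59 [286.0, 254.1] [ 0.6354 -0.0598  0.01  ]
collar0_mid 0.84 [216.0, 221.7] [ 0.4469 -0.1578  0.01  ]
collar0_mid 0.54 [327.7, 297.0] [ 0.7871 -0.0475  0.01  ]
[257.7609 208.2782] [257.8485 210.9008]
```

View pics/e.png

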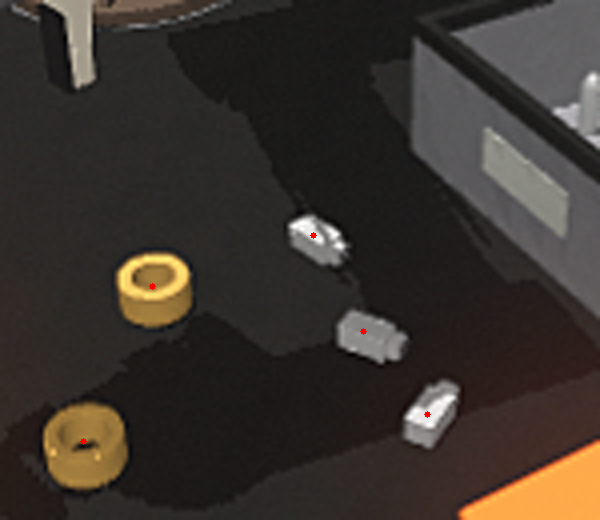

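```bash
python3 - <<'E'
from h import *
s=ctrl.snapshot("scene")
print("c tip",proj(s,[.447,-.038,.1268]),"expected seen (255,166)")
o=ctrl.get_obs();print("now",o["tool_pos"],proj(s,o["tool_pos"]))
g=s["color"][60:260,140:340];g=cv2.resize(cv2.cvtColor(g,cv2.COLOR_RGB2BGR),None,fx=3,fy=3,interpolation=cv2.INTER_CUBIC)
R=Ro.from_euler("xyz",o["orientation"],degrees=True).as_matrix()
for k in(-.022,0,.022):
    p=(proj(s,o["tool_pos"]+R@[0,k,0])-[140,60])*3+1.5;cv2.circle(g,tuple(int(v) for v in p),3,(0,0,255),-1)
cv2.imwrite("pics/f.png",g)
E
```

```text
c tip [256.42649863 171.0615715 ] expected seen (255,166)
now [ 0.5012064  -0.22970829  0.18589552] [186.34868315 183.08042909]
```

View pics/f.png

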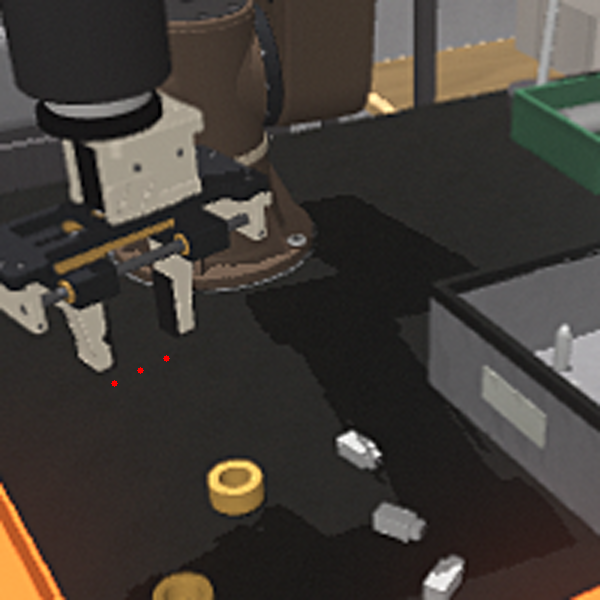

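The picture shows the fingertips (mid about (189, 177)) 6 px above the projected TCP (186, 183), roughly 18 mm too high. I'll feel downwards carefully over the bit.

```bash
python3 - <<'E'
from h import *
plan([(.4476,-.038,.08,15.6,.1)])
E
```

```text
5 x [0.001, -0.498, 0.265, 0.0, 0.1] -> [ 0.474 -0.134  0.133] 15.7
5 x [0.0, -0.497, 0.264, 0.0, 0.1] -> [ 0.448 -0.038  0.08 ] 15.7
```

Call:
{"method": "carry_out", "body": {
  "deltas": [
    [[0, -0.5, 0.26, 0, 0.2], [0, -0.5, 0.26, 0, 0.2], [0, -0.5, 0.26, 0, 0.2], [0, -0.5, 0.26, 0, 0.2]]
  ]
}}

```text
clock: 9.25
tool_pos: [0.4736, -0.1322, 0.1337]
orientation: [-180.0, 0.0, 15.9]
force: [0.5, 0.5, 0.8]
opening: 0.0528
gripper_force: 0.0
```

Call:
{"method": "carry_out", "body": {
  "deltas": [
    [[0, -0.5, 0.26, 0, 0.2], [0, -0.5, 0.26, 0, 0.2], [0, -0.5, 0.26, 0, 0.2], [0, -0.5, 0.4, 0, 0.2], [0, -0.5, 0.5, 0, 0.2]]
  ]
}}

```text
clock: 9.75
tool_pos: [0.4489, -0.0373, 0.0342]
orientation: [180.0, -0.1, 15.8]
force: [0.1, -0.6, 0.7]
opening: 0.0525
gripper_force: 0.0
```

Call:
{"method": "carry_out", "body": {
  "deltas": [
    [[0, 0, 0.06, 0, 0.2], [0, 0, 0.12, 0, 0.2], [0, 0, 0.12, 0, 0.2], [0, 0, 0.12, 0, 0.2]]
  ]
}}

```text
clock: 10.15
tool_pos: [0.4485, -0.0381, 0.0107]
orientation: [180.0, -0.0, 15.6]
force: [0.0, 0.2, -0.3]
opening: 0.0524
gripper_force: 0.0
```

```bash
python3 - <<'E'
from h import *
o=ctrl.get_obs();print(o["tool_pos"],o["orientation"],o["force"])
s=ctrl.snapshot("scene");print(proj(s,o["tool_pos"]))
g=s["color"][150:280,180:330];cv2.imwrite("pics/g.png",cv2.resize(cv2.cvtColor(g,cv2.COLOR_RGB2BGR),None,fx=5,fy=4.5,interpolation=cv2.INTER_CUBIC))
E
```

```text
[ 0.44846307 -0.03814353  0.01067569] [ 1.79984093e+02 -3.45663221e-02  1.56425233e+01] [ 0.00105719  0.24593792 -0.29952569]
[257.8428469  207.97576772]
```

View pics/g.png

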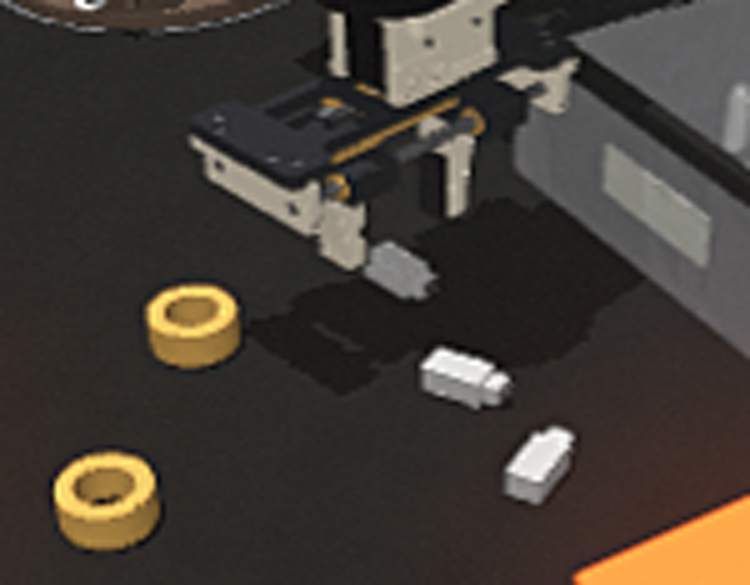

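Call:
{"method": "carry_out", "body": {
  "deltas": [
    [[0, 0, 0.02, 0, 0.2], [0, 0, 0.03, 0, 0.2], [0, 0, 0.03, 0, 0.2]]
  ]
}}

```text
clock: 10.5
tool_pos: [0.4475, -0.0381, 0.0041]
orientation: [-180.0, -0.0, 15.6]
force: [-0.1, -0.9, 0.0]
opening: 0.0526
gripper_force: 0.0
```

Call:
{"method": "carry_out", "body": {
  "deltas": [
    [[0, 0, 0.01, 0, 0.2], [0, 0, 0.015, 0, 0.2], [0, 0, 0.015, 0, 0.2]]
  ]
}}

```text
clock: 10.8
tool_pos: [0.4475, -0.0381, 0.0009]
orientation: [180.0, 0.0, 15.6]
force: [-0.6, -1.0, 0.3]
opening: 0.0526
gripper_force: 0.0
```

Call:
{"method": "carry_out", "body": {
  "deltas": [
    [[0, 0, 0.01, 0, 0.2], [0, 0, 0.015, 0, 0.2], [0, 0, 0.015, 0, 0.2]]
  ]
}}

```text
clock: 11.1
tool_pos: [0.4475, -0.0381, -0.0021]
orientation: [180.0, 0.0, 15.6]
force: [-0.6, -0.0, -0.3]
opening: 0.052
gripper_force: 0.0
```

Call:
{"method": "carry_out", "body": {
  "deltas": [
    [[0, 0, 0.01, 0, 0.2], [0, 0, 0.015, 0, 0.2], [0, 0, 0.015, 0, 0.2]]
  ]
}}

```text
clock: 11.4
tool_pos: [0.4475, -0.0381, -0.0051]
orientation: [180.0, 0.0, 15.6]
force: [0.1, 0.1, 0.3]
opening: 0.0526
gripper_force: 0.0
```

Call:
{"method": "carry_out", "body": {
  "deltas": [
    [[0, 0, 0.01, 0, 0.2], [0, 0, 0.015, 0, 0.2], [0, 0, 0.015, 0, 0.2]]
  ]
}}

```text
clock: 11.7
tool_pos: [0.4474, -0.0381, -0.0081]
orientation: [180.0, 0.0, 15.6]
force: [0.4, 0.2, 0.6]
opening: 0.0524
gripper_force: 0.0
```

Call:
{"method": "carry_out", "body": {
  "deltas": [
    [[0, 0, 0.01, 0, 0.2], [0, 0, 0.015, 0, 0.2], [0, 0, 0.015, 0, 0.2]]
  ]
}}

```text
clock: 12.0
tool_pos: [0.4475, -0.0381, -0.0111]
orientation: [180.0, 0.0, 15.6]
force: [0.6, -0.2, -0.2]
opening: 0.0521
gripper_force: 0.0
```

Call:
{"method": "carry_out", "body": {
  "deltas": [
    [[0, 0, 0.005, 0, 0.2], [0, 0, 0.01, 0, 0.2], [0, 0, 0.01, 0, 0.2]]
  ]
}}

```text
clock: 12.3
tool_pos: [0.4475, -0.0381, -0.0131]
orientation: [-180.0, 0.0, 15.6]
force: [-0.3, 0.5, -0.6]
opening: 0.0526
gripper_force: 0.0
```

Call:
{"method": "carry_out", "body": {
  "deltas": [
    [[0, 0, 0.005, 0, 0.2], [0, 0, 0.01, 0, 0.2], [0, 0, 0.01, 0, 0.2]]
  ]
}}

```text
clock: 12.6
tool_pos: [0.4475, -0.0381, -0.0151]
orientation: [180.0, 0.0, 15.6]
force: [0.1, 0.3, 0.4]
opening: 0.0527
gripper_force: 0.0
```

Call:
{"method": "carry_out", "body": {
  "deltas": [
    [[0, 0, 0, 0, -1], [0, 0, 0, 0, -1], [0, 0, 0, 0, -1], [0, 0, 0, 0, -1], [0, 0, 0, 0, -1]]
  ]
}}

```text
clock: 13.1
tool_pos: [0.4477, -0.0381, -0.0149]
orientation: [180.0, -0.0, 15.6]
force: [-0.3, -0.0, -0.2]
opening: 0.0182
gripper_force: 0.3
```

Call:
{"method": "carry_out", "body": {
  "deltas": [
    [[0, 0, 0, 0, -1], [0, 0, 0, 0, -1]]
  ]
}}

```text
clock: 13.3
tool_pos: [0.4476, -0.0381, -0.0149]
orientation: [180.0, -0.0, 15.6]
force: [-0.8, -0.1, 0.8]
opening: 0.0178
gripper_force: 30.0
```

Call:
{"method": "carry_out", "body": {
  "deltas": [
    [[0, 0, -0.1, 0, -1], [0, 0, -0.3, 0, -1], [0, 0, -0.5, 0, -1], [0, 0, -0.6, 0, -1], [0, 0, -0.6, 0, -1]]
  ]
}}

```text
clock: 13.8
tool_pos: [0.4496, -0.0375, 0.1081]
orientation: [-180.0, -0.4, 15.6]
force: [1.2, -0.2, -1.9]
opening: 0.0177
gripper_force: 30.0
```

```bash
python3 - <<'E'
from h import *
o=ctrl.get_obs();print(o["tool_pos"],o["orientation"],o["force"],o["opening"],o["gripper_force"])
s=ctrl.snapshot("scene");print(proj(s,o["tool_pos"]))
g=s["color"][130:260,180:330];cv2.imwrite("pics/g2.png",cv2.resize(cv2.cvtColor(g,cv2.COLOR_RGB2BGR),None,fx=4,fy=4,interpolation=cv2.INTER_CUBIC))
E
```

```text
[ 0.44957414 -0.03748968  0.10810141] [-179.99732989   -0.35056166   15.64113442] [ 1.19620719 -0.18251089 -1.86725834] 0.017661305231727813 29.999702274799347
[257.27330682 177.75465868]
```

View pics/g2.png

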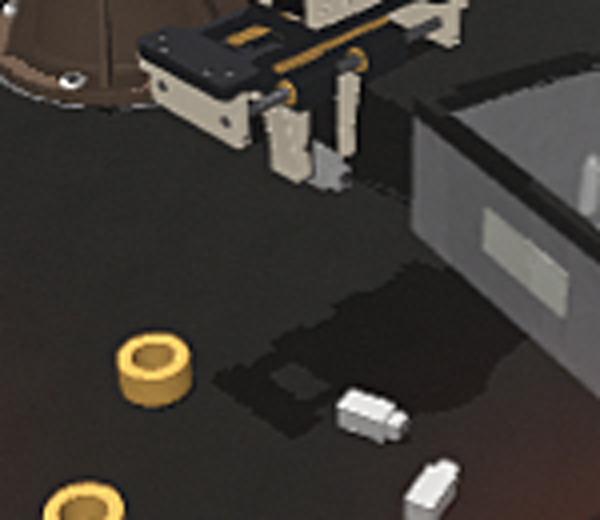

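Gripped (18 mm, 30 N): the picture shows the bit held at about (262, 173). The real tips sit ~18 mm above the reported TCP. Now to the bin.

```bash
python3 - <<'E'
from h import *
Y=15.6
plan([(.482,-.36,.12,Y,-1),(.482,-.36,.035,Y,-1,4)],start=(.4476,-.038,.105,15.6))
E
```

```text
5 x [-0.134, 0.798, -0.038, -0.0, -1] -> [ 0.465 -0.199  0.113] 15.6
5 x [-0.133, 0.799, -0.037, -0.0, -1] -> [ 0.482 -0.36   0.12 ] 15.6
4 x [-0.0, -0.0, 0.425, -0.0, -1] -> [ 0.482 -0.36   0.035] 15.6
```

Call:
{"method": "carry_out", "body": {
  "deltas": [
    [[-0.07, 0.4, -0.02, 0, -1], [-0.134, 0.8, -0.04, 0, -1], [-0.134, 0.8, -0.04, 0, -1], [-0.134, 0.8, -0.04, 0, -1], [-0.134, 0.8, -0.04, 0, -1]]
  ]
}}

```text
clock: 14.35
tool_pos: [0.4637, -0.201, 0.1113]
orientation: [-179.9, 0.2, 15.4]
force: [-0.4, 1.1, -1.8]
opening: 0.0173
gripper_force: 30.0
```

Call:
{"method": "carry_out", "body": {
  "deltas": [
    [[-0.134, 0.8, -0.04, 0, -1], [-0.134, 0.8, -0.04, 0, -1], [-0.134, 0.8, -0.04, 0, -1], [-0.134, 0.8, -0.04, 0, -1], [-0.134, 0.8, -0.04, 0, -1]]
  ]
}}

```text
clock: 14.85
tool_pos: [0.4816, -0.3611, 0.1194]
orientation: [-179.9, 0.1, 15.5]
force: [0.9, 0.3, -1.0]
opening: 0.0178
gripper_force: 30.0
```

Call:
{"method": "carry_out", "body": {
  "deltas": [
    [[0, 0, 0.2, 0, -1], [0, 0, 0.4, 0, -1], [0, 0, 0.4, 0, -1]]
  ]
}}

```text
clock: 15.15
tool_pos: [0.4836, -0.3625, 0.0383]
orientation: [179.7, 0.0, 15.8]
force: [5.4, -27.0, -19.7]
opening: 0.0177
gripper_force: 56.9
```

```bash
python3 - <<'E'
from h import *
o=ctrl.get_obs();print(o["tool_pos"],o["orientation"],o["force"],o["opening"],o["gripper_force"])
s=ctrl.snapshot("scene");print((proj(s,o["tool_pos"]+[0,0,.018])-[50,110])*3)
g=s["color"][110:310,50:290];cv2.imwrite("pics/i.png",cv2.resize(cv2.cvtColor(g,cv2.COLOR_RGB2BGR),None,fx=3,fy=3,interpolation=cv2.INTER_CUBIC))
E
```

```text
[ 0.48362025 -0.36251107  0.03834405] [1.79713329e+02 1.97837511e-03 1.57720620e+01] [  5.36886451 -27.03078765 -19.72494547] 0.017710390137190973 56.91811884753406
[254.52406908 400.72636425]
```

View pics/i.png

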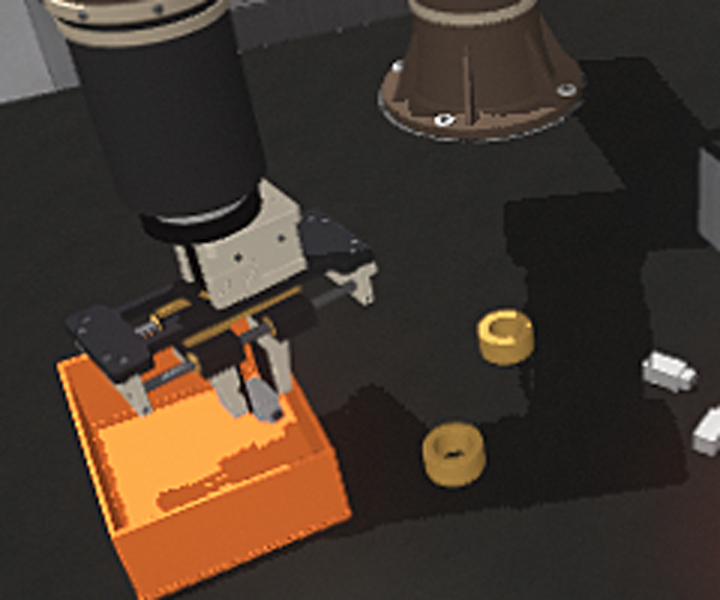

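Call:
{"method": "carry_out", "body": {
  "deltas": [
    [[0, 0, -0.2, 0, -1], [0, 0, -0.4, 0, -1], [0, 0, -0.4, 0, -1]]
  ]
}}

```text
clock: 15.5
tool_pos: [0.4852, -0.3603, 0.1262]
orientation: [179.7, -0.3, 15.8]
force: [1.7, -0.7, -0.5]
opening: 0.0177
gripper_force: 30.0
```

Call:
{"method": "carry_out", "body": {
  "deltas": [
    [[-0.05, 0.2, 0, 0, -1], [-0.05, 0.2, 0, 0, -1], [-0.05, 0.2, 0.1, 0, -1], [-0.05, 0.2, 0.25, 0, -1], [-0.05, 0.2, 0.25, 0, -1]]
  ]
}}

```text
clock: 16.0
tool_pos: [0.4804, -0.3984, 0.0665]
orientation: [-179.6, 0.3, 15.6]
force: [-2.2, -0.1, -0.9]
opening: 0.0176
gripper_force: 30.0
```

Call:
{"method": "carry_out", "body": {
  "deltas": [
    [[0, 0, 0.05, 0, -1], [0, 0, 0.1, 0, -0.2], [0, 0, 0.1, 0, -0.2], [0, 0, 0.1, 0, -0.2]]
  ]
}}

```text
clock: 16.4
tool_pos: [0.4836, -0.4019, 0.0515]
orientation: [180.0, -0.0, 15.6]
force: [-0.6, 0.2, 0.1]
opening: 0.0335
gripper_force: 0.0
```

Call:
{"method": "carry_out", "body": {
  "deltas": [
    [[0, 0, 0, 0, -0.2], [0, 0, -0.2, 0, -0.1], [0, 0, -0.4, 0, 0], [0, 0, -0.4, 0, 0.1]]
  ]
}}

```text
clock: 16.8
tool_pos: [0.4866, -0.4042, 0.1381]
orientation: [179.5, -0.4, 15.7]
force: [0.3, -0.1, 0.1]
opening: 0.0459
gripper_force: 0.0
```

```bash
python3 - <<'E'
from h import *
np.set_printoptions(precision=4,suppress=True)
o=ctrl.get_obs();print(o["tool_pos"],o["orientation"],o["force"],o["opening"])
S={n:ctrl.snapshot(n) for n in("scene","top")}
s=S["scene"];p=o["tool_pos"]+[0,0,.018]
g=s["color"][110:310,50:290];g=cv2.resize(cv2.cvtColor(g,cv2.COLOR_RGB2BGR),None,fx=3,fy=3,interpolation=cv2.INTER_CUBIC)
t=S["top"]["color"][190:320,270:430];t=cv2.resize(cv2.cvtColor(t,cv2.COLOR_RGB2BGR),(720,585),interpolation=cv2.INTER_CUBIC)
cv2.imwrite("pics/j.png",g);cv2.imwrite("pics/jt.png",t)
for q in("bit0_mid","collar0_mid","bin"):
  for n in S:
    for d in ctrl.spot_point(S[n],q): print(n,q,round(d["p"],2),np.array(d["centre"]),at_z(S[n],d["centre"],.01))
E
```

```text
[ 0.4866 -0.4042  0.1381] [179.5392  -0.4149  15.6731] [ 0.3007 -0.1088  0.0899] 0.04590749446126813
scene bit0_mid 0.51 [286.5 252.6] [ 0.6317 -0.0562  0.01  ]
top bit0_mid 0.57 [201.8 255.7] [0.5026 0.2024 0.01  ]
top bit0_mid 0.48 [283.7 214.9] [ 0.624  -0.0495  0.01  ]
scene collar0_mid 0.85 [218.7 222.5] [ 0.4532 -0.153   0.01  ]
top collar0_mid 0.68 [320.6 275.6] [ 0.4375 -0.159   0.01  ]
scene bin 0.91 [122.9 267. ] [ 0.4933 -0.402   0.01  ]
scene bin 0.74 [362.4 207.2] [0.5816 0.2121 0.01  ]
```

View pics/j.png

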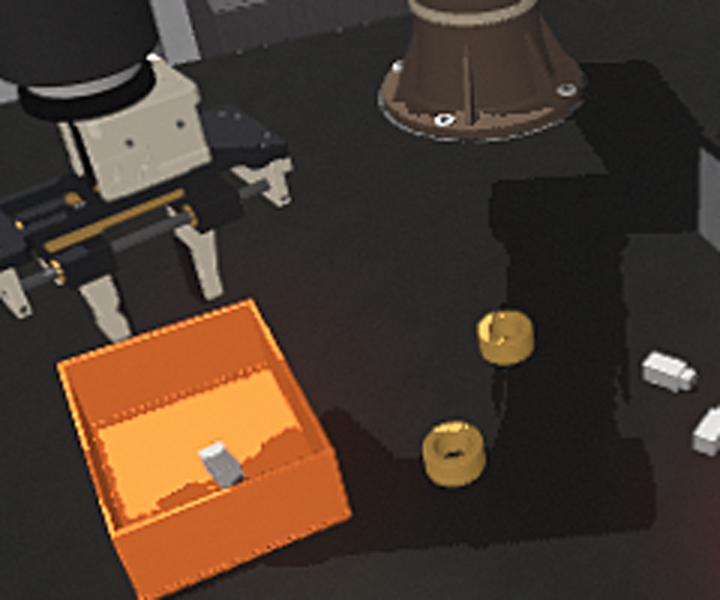

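The bit lies in the bin at crop (220, 465); the other two and both collars are unmoved. Next bit.

```bash
python3 - <<'E'
from h import *
plan([(.5498,-.0547,.06,32.9,.1),(.5498,-.0547,-.014,32.9,.1),(.5498,-.0547,.10,32.9,-1),(.452,-.403,.13,15.6,-1),(.452,-.403,.05,15.6,-1)],start=(.4835,-.402,.1305,15.6))
E
```

```text
5 x [0.393, -0.792, 0.176, -0.024, 0.1] -> [ 0.517 -0.228  0.095] 24.2
5 x [0.508, -0.723, 0.176, -0.024, 0.1] -> [ 0.55  -0.055  0.06 ] 32.9
5 x [-0.0, -0.0, 0.37, -0.0, 0.1] -> [ 0.55  -0.055 -0.014] 32.9
5 x [-0.0, -0.0, -0.57, -0.0, -1] -> [ 0.55  -0.055  0.1  ] 32.9
5 x [-0.678, 0.598, -0.075, 0.024, -1] -> [ 0.501 -0.229  0.115] 24.2
5 x [-0.581, 0.694, -0.075, 0.024, -1] -> [ 0.452 -0.403  0.13 ] 15.6
5 x [0.0, -0.0, 0.4, -0.0, -1] -> [ 0.452 -0.403  0.05 ] 15.6
```

Call:
{"method": "carry_out", "body": {
  "deltas": [
    [[0.393, -0.792, 0.1, -0.024, 0.1], [0.393, -0.792, 0.176, -0.024, 0.1], [0.393, -0.792, 0.176, -0.024, 0.1], [0.393, -0.792, 0.176, -0.024, 0.1], [0.393, -0.792, 0.176, -0.024, 0.1]]
  ]
}}

```text
clock: 17.7
tool_pos: [0.5161, -0.225, 0.0945]
orientation: [-179.9, 0.1, 24.5]
force: [-0.5, -0.4, 0.3]
opening: 0.0482
gripper_force: 0.0
```

Call:
{"method": "carry_out", "body": {
  "deltas": [
    [[0.508, -0.723, 0.176, -0.024, 0.1], [0.508, -0.723, 0.176, -0.024, 0.1], [0.508, -0.723, 0.176, -0.024, 0.1], [0.508, -0.723, 0.176, -0.024, 0.1], [0.508, -0.723, 0.176, -0.024, 0.1]]
  ]
}}

```text
clock: 18.2
tool_pos: [0.5499, -0.052, 0.0596]
orientation: [-180.0, 0.1, 33.1]
force: [-0.5, 0.4, 0.4]
opening: 0.0482
gripper_force: 0.0
```

Call:
{"method": "carry_out", "body": {
  "deltas": [
    [[0, 0, 0.1, 0, 0.1], [0, 0, 0.2, 0, 0.1], [0, 0, 0.3, 0, 0.1], [0, 0, 0.37, 0, 0.1], [0, 0, 0.37, 0, 0.1]]
  ]
}}

```text
clock: 18.7
tool_pos: [0.5479, -0.0559, -0.0153]
orientation: [-179.9, 0.2, 32.8]
force: [-1.0, -0.6, 0.1]
opening: 0.0482
gripper_force: 0.0
```

Call:
{"method": "carry_out", "body": {
  "deltas": [
    [[0, 0, 0, 0, -1], [0, 0, 0, 0, -1], [0, 0, 0, 0, -1], [0, 0, 0, 0, -1], [0, 0, 0, 0, -1]]
  ]
}}

```text
clock: 19.2
tool_pos: [0.5501, -0.0546, -0.0126]
orientation: [180.0, -0.1, 32.9]
force: [0.6, -0.2, 2.4]
opening: 0.0175
gripper_force: 30.0
```

Call:
{"method": "carry_out", "body": {
  "deltas": [
    [[0, 0, 0, 0, -1], [0, 0, 0, 0, -1], [0, 0, 0, 0, -1]]
  ]
}}

```text
clock: 19.5
tool_pos: [0.5501, -0.0546, -0.0127]
orientation: [180.0, -0.1, 32.9]
force: [-0.3, -0.4, 5.4]
opening: 0.0176
gripper_force: 30.0
```

Call:
{"method": "carry_out", "body": {
  "deltas": [
    [[0, 0, -0.1, 0, -1], [0, 0, -0.3, 0, -1], [0, 0, -0.5, 0, -1], [0, 0, -0.57, 0, -1], [0, 0, -0.57, 0, -1]]
  ]
}}

```text
clock: 20.0
tool_pos: [0.551, -0.0542, 0.1033]
orientation: [179.9, -0.3, 32.9]
force: [0.4, 0.4, -1.8]
opening: 0.0175
gripper_force: 30.0
```

Call:
{"method": "carry_out", "body": {
  "deltas": [
    [[-0.35, 0.3, -0.075, 0.012, -1], [-0.678, 0.598, -0.075, 0.024, -1], [-0.678, 0.598, -0.075, 0.024, -1], [-0.678, 0.598, -0.075, 0.024, -1], [-0.678, 0.598, -0.075, 0.024, -1]]
  ]
}}

```text
clock: 20.5
tool_pos: [0.4984, -0.2314, 0.1143]
orientation: [-179.9, 0.1, 24.0]
force: [0.5, 0.6, -1.3]
opening: 0.0176
gripper_force: 30.0
```

Call:
{"method": "carry_out", "body": {
  "deltas": [
    [[-0.3, 0.36, -0.075, 0.012, -1], [-0.581, 0.694, -0.075, 0.024, -1], [-0.581, 0.694, -0.075, 0.024, -1], [-0.581, 0.694, -0.075, 0.024, -1], [-0.581, 0.694, -0.075, 0.024, -1]]
  ]
}}

```text
clock: 21.0
tool_pos: [0.45, -0.4055, 0.1289]
orientation: [-179.9, 0.1, 15.4]
force: [0.5, -0.5, -1.1]
opening: 0.0177
gripper_force: 30.0
```

Call:
{"method": "carry_out", "body": {
  "deltas": [
    [[0, 0, 0.2, 0, -1], [0, 0, 0.4, 0, -1], [0, 0, 0.4, 0, -1], [0, 0, 0.4, 0, -1]]
  ]
}}

```text
clock: 21.4
tool_pos: [0.4514, -0.4023, 0.0501]
orientation: [-179.9, 0.1, 15.7]
force: [1.4, -1.0, -0.2]
opening: 0.0177
gripper_force: 30.0
```

Call:
{"method": "carry_out", "body": {
  "deltas": [
    [[0, 0, 0, 0, -0.2], [0, 0, 0, 0, -0.2], [0, 0, 0, 0, -0.2], [0, 0, -0.2, 0, 0], [0, 0, -0.4, 0, 0.1]]
  ]
}}

```text
clock: 21.9
tool_pos: [0.4511, -0.4027, 0.1316]
orientation: [-179.9, 0.1, 15.6]
force: [0.8, -0.8, 0.5]
opening: 0.0452
gripper_force: 0.0
```

```bash
cat >> h.py <<'E'
def brights(s,box,zz=.014):
    x0,y0,x1,y1=box;h=cv2.cvtColor(s["color"],cv2.COLOR_RGB2HSV).astype(int)
    m=((h[...,1]<60)&(h[...,2]>95)).astype(np.uint8);M=np.zeros_like(m);M[y0:y1,x0:x1]=m[y0:y1,x0:x1]
    n,L,st,ce=cv2.connectedComponentsWithStats(M)
    for i in range(1,n):
        if st[i,4]>12: print("blob",ce[i].round(1),st[i,4],at_z(s,ce[i],zz).round(4))
E
python3 - <<'E'
from h import *
np.set_printoptions(precision=4,suppress=True)
s=ctrl.snapshot("scene");brights(s,(70,215,165,310));print("bench");brights(s,(230,190,310,270))
b1=np.array([.6293,-.0527])-.005*np.array([np.cos(np.radians(122)),np.sin(np.radians(122))]);print(b1)
plan([(.55,-.2,.13,-20,.1),(*b1,.06,-58,.1),(*b1,-.012,-58,.1),(*b1,.10,-58,-1),(.515,-.403,.13,-30,-1),(.515,-.403,.05,-30,-1)],start=(.452,-.403,.13,15.6))
E
```

```text
blob [ 88.9 215.5] 13 [ 0.2674 -0.4414  0.014 ]
blob [120.8 259.9] 216 [ 0.4729 -0.4014  0.014 ]
bench
blob [305.6 193.4] 67 [0.4576 0.108  0.014 ]
blob [287.3 252.8] 157 [ 0.6366 -0.0571  0.014 ]
[ 0.6319 -0.0569]
5 x [0.372, -0.423, -0.0, 0.049, 0.1] -> [ 0.501 -0.302  0.13 ] -2.0
5 x [0.227, -0.516, -0.0, 0.05, 0.1] -> [ 0.55 -0.2   0.13] -20.0
5 x [0.14, -0.812, 0.35, 0.105, 0.1] -> [ 0.632 -0.057  0.06 ] -57.8
5 x [-0.0, -0.0, 0.36, 0.0, 0.1] -> [ 0.632 -0.057 -0.012] -57.8
5 x [-0.0, -0.0, -0.56, 0.0, -1] -> [ 0.632 -0.057  0.1  ] -57.8
5 x [0.577, 0.708, -0.075, -0.039, -1] -> [ 0.573 -0.23   0.115] -43.8
5 x [0.387, 0.826, -0.075, -0.038, -1] -> [ 0.515 -0.403  0.13 ] -30.1
5 x [0.0, 0.0, 0.4, -0.0, -1] -> [ 0.515 -0.403  0.05 ] -30.1
```

Call:
{"method": "carry_out", "body": {
  "deltas": [
    [[0.372, -0.423, 0, 0.049, 0.1], [0.372, -0.423, 0, 0.049, 0.1], [0.372, -0.423, 0, 0.049, 0.1], [0.372, -0.423, 0, 0.049, 0.1]]
  ]
}}

```text
clock: 22.35
tool_pos: [0.5022, -0.2993, 0.1319]
orientation: [180.0, -0.1, -1.9]
force: [-0.3, -0.1, -0.1]
opening: 0.0483
gripper_force: 0.0
```

Call:
{"method": "carry_out", "body": {
  "deltas": [
    [[0.227, -0.516, 0, 0.05, 0.1], [0.227, -0.516, 0, 0.05, 0.1], [0.227, -0.516, 0, 0.05, 0.1], [0.227, -0.516, 0, 0.05, 0.1]]
  ]
}}

```text
clock: 22.75
tool_pos: [0.5509, -0.1983, 0.1314]
orientation: [-180.0, -0.1, -19.9]
force: [0.1, -1.0, 0.3]
opening: 0.0482
gripper_force: 0.0
```

Call:
{"method": "carry_out", "body": {
  "deltas": [
    [[0.14, -0.812, 0.35, 0.105, 0.1], [0.14, -0.812, 0.35, 0.105, 0.1], [0.14, -0.812, 0.35, 0.105, 0.1], [0.14, -0.812, 0.35, 0.105, 0.1], [0.14, -0.812, 0.35, 0.105, 0.1]]
  ]
}}

```text
clock: 23.25
tool_pos: [0.6321, -0.0553, 0.0587]
orientation: [179.9, 0.0, -57.9]
force: [-0.6, -0.3, 1.1]
opening: 0.0481
gripper_force: 0.0
```

Call:
{"method": "carry_out", "body": {
  "deltas": [
    [[0, 0, 0, 0, 0.1], [0, 0, 0.1, 0, 0.1], [0, 0, 0.25, 0, 0.1], [0, 0, 0.36, 0, 0.1], [0, 0, 0.36, 0, 0.1]]
  ]
}}

```text
clock: 23.75
tool_pos: [0.629, -0.0587, -0.0137]
orientation: [179.8, 0.1, -57.8]
force: [-1.0, 0.9, -0.2]
opening: 0.048
gripper_force: 0.0
```

Call:
{"method": "carry_out", "body": {
  "deltas": [
    [[0, 0, 0, 0, -1], [0, 0, 0, 0, -1], [0, 0, 0, 0, -1], [0, 0, 0, 0, -1], [0, 0, 0, 0, -1]]
  ]
}}

```text
clock: 24.25
tool_pos: [0.632, -0.0569, -0.0104]
orientation: [-179.9, -0.0, -57.8]
force: [-1.3, 0.6, 3.2]
opening: 0.0173
gripper_force: 30.0
```

Call:
{"method": "carry_out", "body": {
  "deltas": [
    [[0, 0, 0, 0, -1], [0, 0, 0, 0, -1], [0, 0, 0, 0, -1]]
  ]
}}

```text
clock: 24.55
tool_pos: [0.632, -0.0568, -0.0104]
orientation: [-179.9, -0.0, -57.8]
force: [-1.5, 0.3, 6.7]
opening: 0.0173
gripper_force: 30.0
```

Call:
{"method": "carry_out", "body": {
  "deltas": [
    [[0, 0, -0.1, 0, -1], [0, 0, -0.3, 0, -1], [0, 0, -0.5, 0, -1], [0, 0, -0.56, 0, -1], [0, 0, -0.56, 0, -1]]
  ]
}}

```text
clock: 25.05
tool_pos: [0.6329, -0.0566, 0.1031]
orientation: [-179.8, -0.1, -57.8]
force: [-0.1, 0.1, -1.3]
opening: 0.0173
gripper_force: 30.0
```

Call:
{"method": "carry_out", "body": {
  "deltas": [
    [[0.29, 0.35, -0.075, -0.02, -1], [0.577, 0.708, -0.075, -0.039, -1], [0.577, 0.708, -0.075, -0.039, -1], [0.577, 0.708, -0.075, -0.039, -1], [0.577, 0.708, -0.075, -0.039, -1]]
  ]
}}

```text
clock: 25.55
tool_pos: [0.5703, -0.2331, 0.1137]
orientation: [179.9, 0.2, -44.0]
force: [-0.3, 0.7, -1.1]
opening: 0.0172
gripper_force: 30.0
```

Call:
{"method": "carry_out", "body": {
  "deltas": [
    [[0.2, 0.41, -0.075, -0.02, -1], [0.387, 0.826, -0.075, -0.038, -1], [0.387, 0.826, -0.075, -0.038, -1], [0.387, 0.826, -0.075, -0.038, -1], [0.387, 0.826, -0.075, -0.038, -1]]
  ]
}}

```text
clock: 26.05
tool_pos: [0.5124, -0.4056, 0.1284]
orientation: [180.0, 0.2, -30.3]
force: [1.0, 0.3, -1.3]
opening: 0.0174
gripper_force: 30.0
```

Call:
{"method": "carry_out", "body": {
  "deltas": [
    [[0, 0, 0.2, 0, -1], [0, 0, 0.4, 0, -1], [0, 0, 0.4, 0, -1], [0, 0, 0.4, 0, -1]]
  ]
}}

```text
clock: 26.45
tool_pos: [0.5143, -0.4021, 0.0497]
orientation: [180.0, 0.2, -30.0]
force: [0.3, -0.7, 0.6]
opening: 0.0178
gripper_force: 30.0
```

Call:
{"method": "carry_out", "body": {
  "deltas": [
    [[0, 0, 0, 0, -0.2], [0, 0, 0, 0, -0.2], [0, 0, 0, 0, -0.2], [0, 0, -0.2, 0, 0], [0, 0, -0.4, 0, 0.5]]
  ]
}}

```text
clock: 26.95
tool_pos: [0.5141, -0.4026, 0.1316]
orientation: [180.0, 0.1, -30.1]
force: [0.7, 0.0, -0.2]
opening: 0.0459
gripper_force: 0.0
```

```bash
python3 - <<'E'
from h import *
np.set_printoptions(precision=4,suppress=True)
s=ctrl.snapshot("scene");brights(s,(70,215,165,310));print("bench");brights(s,(230,190,310,270))
for d in ctrl.spot_point(s,"collar0_mid"): print(d["p"],d["centre"],at_z(s,d["centre"],.012))
A=(.4488,-.1539);B=(.5586,-.2416);f=(.5879,.2053);m=(.5084,.2013)
plan([(*B,.06,2.6,.7),(*B,-.004,2.6,.7),(*B,.14,2.6,-1),(.575,.0,.14,2.6,-1),(f[0],f[1],.14,2.6,-1),(*f,.04,2.6,-1)],start=(.515,-.403,.13,-30.1))
E
```

```text
blob [ 87.3 220.1] 84 [ 0.285 -0.448  0.014]
blob [122.4 220.4] 125 [ 0.3303 -0.368   0.014 ]
blob [120.9 259.7] 219 [ 0.4722 -0.4011  0.014 ]
bench
blob [305.6 193.4] 67 [0.4576 0.108  0.014 ]
0.73 [217.0, 220.3] [ 0.4452 -0.1542  0.012 ]
5 x [-0.216, -0.808, 0.35, -0.091, 0.7] -> [ 0.559 -0.242  0.06 ] 2.7
5 x [-0.0, 0.0, 0.32, 0.0, 0.7] -> [ 0.559 -0.242 -0.004] 2.7
5 x [-0.0, 0.0, -0.72, 0.0, -1] -> [ 0.559 -0.242  0.14 ] 2.7
5 x [0.069, -0.601, -0.0, 0.0, -1] -> [ 0.567 -0.121  0.14 ] 2.7
5 x [0.069, -0.602, -0.0, 0.0, -1] -> [0.575 0.    0.14 ] 2.7
5 x [0.056, -0.511, -0.0, 0.0, -1] -> [0.582 0.103 0.14 ] 2.7
5 x [0.056, -0.511, -0.0, 0.0, -1] -> [0.588 0.205 0.14 ] 2.7
5 x [-0.0, 0.0, 0.5, 0.0, -1] -> [0.588 0.205 0.04 ] 2.7
```

```bash
python3 - <<'E'
from h import *
B=(.5586,-.2416);f=(.5879,.2053)
plan([(*B,.06,-90,.7),(*B,-.003,-90,.7),(*B,.14,-90,-1),(.575,.03,.14,2.6,-1),(f[0],f[1],.14,2.6,-1),(*f,.06,2.6,-1)],start=(.515,-.403,.13,-30.1))
E
```

```text
5 x [-0.108, -0.404, 0.175, 0.083, 0.7] -> [ 0.537 -0.322  0.095] -60.0
5 x [-0.295, -0.296, 0.175, 0.083, 0.7] -> [ 0.559 -0.242  0.06 ] -89.9
5 x [0.0, -0.0, 0.315, 0.0, 0.7] -> [ 0.559 -0.242 -0.003] -89.9
5 x [0.0, -0.0, -0.715, 0.0, -1] -> [ 0.559 -0.242  0.14 ] -89.9
5 x [-0.453, -0.028, -0.0, -0.086, -1] -> [ 0.564 -0.151  0.14 ] -58.9
5 x [-0.373, -0.257, -0.0, -0.085, -1] -> [ 0.569 -0.061  0.14 ] -28.3
5 x [-0.19, -0.412, -0.0, -0.086, -1] -> [0.575 0.03  0.14 ] 2.7
5 x [0.105, -0.872, -0.0, 0.0, -1] -> [0.588 0.205 0.14 ] 2.7
5 x [-0.0, -0.0, 0.4, 0.0, -1] -> [0.588 0.205 0.06 ] 2.7
```

Call:
{"method": "carry_out", "body": {
  "deltas": [
    [[-0.108, -0.404, 0.05, 0.083, 0.7], [-0.108, -0.404, 0.175, 0.083, 0.7], [-0.108, -0.404, 0.175, 0.083, 0.7], [-0.108, -0.404, 0.175, 0.083, 0.7]]
  ]
}}

```text
clock: 27.45
tool_pos: [0.5369, -0.3208, 0.0959]
orientation: [-180.0, -0.0, -60.2]
force: [-0.4, 0.5, 0.6]
opening: 0.0742
gripper_force: 0.0
```

Call:
{"method": "carry_out", "body": {
  "deltas": [
    [[-0.295, -0.296, 0.175, 0.083, 0.7], [-0.295, -0.296, 0.175, 0.083, 0.7], [-0.295, -0.296, 0.175, 0.083, 0.7], [-0.295, -0.296, 0.175, 0.083, 0.7], [-0.295, -0.296, 0.175, 0.083, 0.7]]
  ]
}}

```text
clock: 27.95
tool_pos: [0.5589, -0.241, 0.0614]
orientation: [-179.9, -0.0, -89.9]
force: [-0.4, 0.3, 0.2]
opening: 0.0746
gripper_force: 0.0
```

Call:
{"method": "carry_out", "body": {
  "deltas": [
    [[0, 0, 0.08, 0, 0.7], [0, 0, 0.16, 0, 0.7], [0, 0, 0.24, 0, 0.7], [0, 0, 0.315, 0, 0.7], [0, 0, 0.315, 0, 0.7]]
  ]
}}

```text
clock: 28.45
tool_pos: [0.557, -0.2415, -0.0037]
orientation: [179.9, 0.0, -89.8]
force: [-1.2, -0.6, -0.4]
opening: 0.0744
gripper_force: 0.0
```

Call:
{"method": "carry_out", "body": {
  "deltas": [
    [[0, 0, 0, 0, -1], [0, 0, 0, 0, -1], [0, 0, 0, 0, -1], [0, 0, 0, 0, -1], [0, 0, 0, 0, -1]]
  ]
}}

```text
clock: 28.95
tool_pos: [0.5589, -0.2415, -0.0016]
orientation: [-179.9, -0.0, -89.8]
force: [0.2, 1.5, 3.1]
opening: 0.0439
gripper_force: 30.0
```

Call:
{"method": "carry_out", "body": {
  "deltas": [
    [[0, 0, 0, 0, -1], [0, 0, 0, 0, -1], [0, 0, -0.05, 0, -1]]
  ]
}}

```text
clock: 29.25
tool_pos: [0.5569, -0.2411, 0.0066]
orientation: [179.8, 0.0, -89.9]
force: [1.1, -0.3, -2.6]
opening: 0.0438
gripper_force: 30.0
```

Call:
{"method": "carry_out", "body": {
  "deltas": [
    [[0, 0, -0.2, 0, -1], [0, 0, -0.4, 0, -1], [0, 0, -0.6, 0, -1], [0, 0, -0.665, 0, -1], [0, 0, -0.665, 0, -1]]
  ]
}}

```text
clock: 29.75
tool_pos: [0.5593, -0.2415, 0.1432]
orientation: [-179.8, -0.0, -89.9]
force: [-0.9, -0.3, -2.9]
opening: 0.0439
gripper_force: 30.0
```

Call:
{"method": "carry_out", "body": {
  "deltas": [
    [[-0.453, -0.028, 0, -0.086, -1], [-0.453, -0.028, 0, -0.086, -1], [-0.453, -0.028, 0, -0.086, -1], [-0.453, -0.028, 0, -0.086, -1], [-0.453, -0.028, 0, -0.086, -1]]
  ]
}}

```text
clock: 30.25
tool_pos: [0.5623, -0.1501, 0.1386]
orientation: [179.8, 0.1, -58.8]
force: [0.9, -0.3, -1.8]
opening: 0.044
gripper_force: 30.0
```

Call:
{"method": "carry_out", "body": {
  "deltas": [
    [[-0.373, -0.257, 0, -0.085, -1], [-0.373, -0.257, 0, -0.085, -1], [-0.373, -0.257, 0, -0.085, -1], [-0.373, -0.257, 0, -0.085, -1], [-0.373, -0.257, 0, -0.085, -1]]
  ]
}}

```text
clock: 30.75
tool_pos: [0.5683, -0.0603, 0.1393]
orientation: [179.9, 0.1, -28.4]
force: [0.4, -1.2, -2.4]
opening: 0.0442
gripper_force: 30.0
```

Call:
{"method": "carry_out", "body": {
  "deltas": [
    [[-0.19, -0.412, 0, -0.086, -1], [-0.19, -0.412, 0, -0.086, -1], [-0.19, -0.412, 0, -0.086, -1], [-0.19, -0.412, 0, -0.086, -1], [-0.19, -0.412, 0, -0.086, -1]]
  ]
}}

```text
clock: 31.25
tool_pos: [0.5742, 0.03, 0.1397]
orientation: [180.0, 0.1, 2.5]
force: [-0.1, -0.2, -1.2]
opening: 0.0437
gripper_force: 30.0
```

Call:
{"method": "carry_out", "body": {
  "deltas": [
    [[0.05, -0.4, 0, 0, -1], [0.105, -0.872, 0, 0, -1], [0.105, -0.872, 0, 0, -1], [0.105, -0.872, 0, 0, -1], [0.105, -0.872, 0, 0, -1]]
  ]
}}

```text
clock: 31.75
tool_pos: [0.5878, 0.208, 0.1397]
orientation: [180.0, 0.0, 2.4]
force: [-0.4, -1.2, -2.3]
opening: 0.0442
gripper_force: 30.0
```

```bash
python3 - <<'E'
from h import *
np.set_printoptions(precision=4,suppress=True)
S={n:ctrl.snapshot(n) for n in("scene","top")}
o=ctrl.get_obs();print(o["tool_pos"],o["orientation"],o["opening"],o["gripper_force"])
s=S["scene"]
h=cv2.cvtColor(s["color"],cv2.COLOR_RGB2HSV).astype(int)
m=((h[...,1]>100)&(h[...,0]>14)&(h[...,0]<40)&(h[...,2]>70)).astype(np.uint8);m[:, :180]=0
n,L,st,ce=cv2.connectedComponentsWithStats(m)
for i in range(1,n):
    if st[i,4]>40: print(ce[i],st[i])
print("tcp+.013 proj",proj(s,o["tool_pos"]+[0,0,.013]),"tip far",proj(s,[.5879,.2053,.054]))
for q in("post0_seat","collar0_mid"):
  for n in S:
    for d in ctrl.spot_point(S[n],q): print(n,q,round(d["p"],2),np.array(d["centre"]),at_z(S[n],d["centre"],.02))
# both views side by side
a=S["scene"]["color"][100:240,260:440];b=S["top"]["color"][180:320,140:320]
g=np.hstack([a,b]);cv2.imwrite("pics/k.png",cv2.resize(cv2.cvtColor(g,cv2.COLOR_RGB2BGR),(792,308),interpolation=cv2.INTER_CUBIC) if 0 else cv2.resize(cv2.cvtColor(np.vstack([a,b]),cv2.COLOR_RGB2BGR),(380,590),interpolation=cv2.INTER_CUBIC))
E
```

```text
[0.5873 0.2052 0.1398] [179.9538   0.0821   2.4175] 0.04391772672554573 29.998573288321495
[350.9122  18.6809] [331   7  41  25 752]
[306.8875  22.7081] [286  10  44  27 942]
[271.0753  20.1712] [262  15  16  13 146]
[269.2821  29.4231] [261  24  17  12  78]
[300.0044  82.6761] [286  73  33  21 457]
[266.4373  87.7156] [251  79  27  19 327]
[380.4769 131.4615] [368 126  27  11  65]
[373.6509 164.7198] [363 156  20  17 232]
[218.1    221.6767] [209 213  19  19 300]
[330.8485 280.6355] [ 296  256   72   51 1901]
tcp+.013 proj [369.7651 163.6894] tip far [364.263  196.0394]
top post0_seat 0.71 [204.  281.7] [0.4248 0.1939 0.02  ]
scene collar0_mid 0.71 [219.1 221.4] [ 0.4611 -0.1542  0.02  ]
top collar0_mid 0.6 [321.2 275.6] [ 0.4383 -0.1598  0.02  ]
```

```bash
cat >> h.py <<'E'
def ringbox(s,c):
    t=np.linspace(0,2*np.pi,60);P=np.array([proj(s,[c[0]+.023*np.cos(a),c[1]+.023*np.sin(a),c[2]+k]) for a in t for k in(-.012,.012)])
    return P.min(0),P.max(0)
E
python3 - <<'E'
from h import *
np.set_printoptions(precision=2,suppress=True)
s=ctrl.snapshot("scene")
print("A pred",ringbox(s,[.4488,-.1539,.012]),"seen 209..228 213..232")
print("held pred",ringbox(s,[.5873,.2052,.154]))
m=np.zeros((420,560),np.uint8)
h=cv2.cvtColor(s["color"],cv2.COLOR_RGB2HSV).astype(int)
w=(h[150:180,355:392,0]>14)&(h[150:180,355:392,0]<40)&(h[150:180,355:392,1]>80)&(h[150:180,355:392,2]>50)
for r in w[::1]: print("".join("#" if v else "." for v in r))
for d in ctrl.silhouettes(s,"collar0_mid")[:3]:
    ys,xs=np.nonzero(d["mask"]);print(d["p"],xs.min(),xs.max(),ys.min(),ys.max())
p=proj(s,[.5873,.2052,.154]);print(p,[proj(s,np.array([.5873,.2052,.154])+.01*e)-p for e in np.eye(3)])
E
```

```text
A pred (array([208.08, 211.81]), array([227. , 230.5])) seen 209..228 213..232
held pred (array([359.84, 154.33]), array([380.08, 172.41]))
.....................................
.....................................
.....................................
.....................................
.....................................
.....................................
..............######.................
.............##########..............
.............############............
.............#############...........
.............#############...........
.............##############..........
.............##############..........
............##############...........
............##############...........
............##############...........
......####################...........
.......###################...........
.......##################............
.......##################............
........#################............
..........##############.............
............###########..............
.................##..................
.....................................
.....................................
.....................................
.....................................
.....................................
.....................................
0.68 209 227 214 231
0.39 362 405 211 282
[369.86 163.26] [array([2.65, 1.88]), array([ 3.11, -1.  ]), array([ 0.61, -3.5 ])]
```

View pics/k.png

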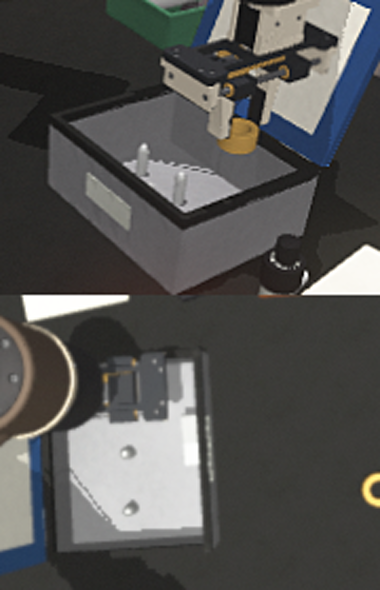

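```bash
python3 - <<'E'
from h import *
np.set_printoptions(precision=2,suppress=True)
s=ctrl.snapshot("scene");t=ctrl.snapshot("top")
g=cv2.cvtColor(s["color"],cv2.COLOR_RGB2GRAY)
for X in([.4289,.1981],[.5084,.2013],[.5879,.2053]): print("tip",proj(s,X+[.054]),"base",proj(s,X+[.008]),"top tip",proj(t,X+[.054]),proj(t,X+[.008]))
print(g[162:200,338:356:1][::1])
E
```

```text
tip [327.18 168.32] base [325.88 181.5 ] top tip [200.33 281.53] [203.37 279.95]
tip [344.72 181.54] base [342.89 195.01] top tip [199.2  254.32] [202.27 253.77]
tip [364.26 196.04] base [361.81 209.78] top tip [197.84 227.33] [200.95 227.8 ]
[[ 98  99  96  88  86  87  86  87  88  85  87  87  88  87  87  87  88  87]
 [100  98  96  90  86  89  87  87  89  87  87  87  89  89  88  90  88  87]
 [ 98  98  96  88  87  87  87  88  86  85  85  88  88  87  88  88  87  87]
 [ 99 101  95  90  88  88  87  87  87  88  87  88  87  87  88  89  88  88]
 [ 97 100  93  87  86  90  89  87  88  88  88  89  87  87  86  88  87  86]
 [ 98  97  96  90  87  88  89  89  89  90  88  86  86  87  88  88  89  87]
 [ 98  98  97  97  93  88  86  87  88  87  85  86  89  87  87  89  87  87]
 [ 99  99  98  99  98  97  92  90  87  88  86  87  86  88  86  86  85  87]
 [ 98  98  97  97  98 101  97  93  89  87  88  86  88  88  87  86  86  86]
 [ 97  98  98  98  97  96 100  98  99  93  89  87  88  89  89  87  85  87]
 [ 98  96  98  97  97  95  96  98  98  96  94  87  87  89  88  86  87  86]
 [ 97  98  99  97  97  99  98  9
[... 1293 characters left out ...]
170 170 169 168 170 169]
 [176 172 174 161 137 140 148 146 137 152 175 172 171 170 168 166 167 167]
 [176 173 172 154 129 140 147 146 134 149 172 170 173 172 172 169 168 167]
 [151 174 177 157 130 140 146 144 138 152 175 172 171 169 169 169 169 170]
 [ 58 132 181 159 127 139 145 146 133 143 170 176 172 169 166 166 166 165]
 [ 34  61 137 160 133 143 147 146 120  80 128 174 171 169 166 166 166 167]
 [ 42  37  46  84 128 151 149 136 113  90 138 173 171 171 171 172 171 174]
 [ 42  43  41  32  83 152 158 119 102 141 179 172 170 171 174 174 170 172]
 [ 32  41  45  43  35  64 139 185 185 180 177 179 179 177 171 152 105  54]
 [ 30  32  36  44  43  36  41 121 181 183 178 173 175 141  75  46  25  27]]
```

Call:
{"method": "carry_out", "body": {
  "deltas": [
    [[0, 0, 0.1, 0, -1], [0, 0, 0.2, 0, -1], [0, 0, 0.3, 0, -1], [0, 0, 0.36, 0, -1], [0, 0, 0.4, 0, -1]]
  ]
}}

```text
clock: 32.75
tool_pos: [0.5874, 0.205, 0.0598]
orientation: [180.0, 0.0, 2.6]
force: [1.0, 0.1, -1.3]
opening: 0.0441
gripper_force: 30.0
```

Call:
{"method": "carry_out", "body": {
  "deltas": [
    [[0, 0, 0.03, 0, -1], [0, 0, 0.06, 0, -1], [0, 0, 0.08, 0, -1], [0, 0, 0.08, 0, -1]]
  ]
}}

```text
clock: 33.15
tool_pos: [0.5875, 0.2053, 0.0444]
orientation: [180.0, 0.0, 2.7]
force: [0.2, -0.2, -1.7]
opening: 0.0436
gripper_force: 30.0
```

```bash
python3 - <<'E'
from h import *
s=ctrl.snapshot("scene");o=ctrl.get_obs();print(o["tool_pos"],o["force"])
print("pred",ringbox(s,o["tool_pos"]+[0,0,.014]))
h=cv2.cvtColor(s["color"],cv2.COLOR_RGB2HSV).astype(int)[175:215,340:400]
w=(h[...,0]>14)&(h[...,0]<40)&(h[...,1]>80)&(h[...,2]>50)
ys,xs=np.nonzero(w);print(len(xs),xs.min()+340,xs.max()+341,ys.min()+175,ys.max()+176)
E
```

```text
[0.58771666 0.20545375 0.04476471] [ 0.30487036  0.30653785 -2.0983549 ]
pred (array([355.11557808, 185.74970208]), array([374.10932414, 203.47692801]))
78 359 375 175 195
```

Call:
{"method": "carry_out", "body": {
  "deltas": [
    [[0, 0, 0.015, 0, -1], [0, 0, 0.03, 0, -1], [0, 0, 0.03, 0, -1]]
  ]
}}

```text
clock: 33.5
tool_pos: [0.5874, 0.2053, 0.0383]
orientation: [180.0, 0.0, 2.6]
force: [0.1, -0.1, -2.2]
opening: 0.0438
gripper_force: 30.0
```

Call:
{"method": "carry_out", "body": {
  "deltas": [
    [[0, 0, 0, 0, 0.5], [0, 0, 0, 0, 0.5], [0, 0, 0, 0, 0.5], [0, 0, 0, 0, 0.5], [0, 0, 0, 0, 0.5]]
  ]
}}

```text
clock: 34.0
tool_pos: [0.5878, 0.2055, 0.0388]
orientation: [-180.0, -0.0, 2.7]
force: [0.1, -0.7, -0.5]
opening: 0.0658
gripper_force: 0.0
```

Call:
{"method": "carry_out", "body": {
  "deltas": [
    [[0, 0, -0.1, 0, 0.5], [0, 0, -0.3, 0, 0.5], [0, 0, -0.5, 0, 0.5], [0, 0, -0.5, 0, 0.5]]
  ]
}}

```text
clock: 34.4
tool_pos: [0.5911, 0.207, 0.1452]
orientation: [-179.8, -0.5, 2.7]
force: [0.3, 1.6, 0.2]
opening: 0.0659
gripper_force: 0.0
```

```bash
cat >> h.py <<'E'
def brass(s,x0,x1,y0,y1):
    h=cv2.cvtColor(s["color"],cv2.COLOR_RGB2HSV).astype(int)[y0:y1,x0:x1]
    w=((h[...,0]>14)&(h[...,0]<40)&(h[...,1]>80)&(h[...,2]>50)).astype(np.uint8)
    n,L,st,ce=cv2.connectedComponentsWithStats(w)
    for i in range(1,n):
        if st[i,4]>20: print("brass x",x0+st[i,0],x0+st[i,0]+st[i,2],"y",y0+st[i,1],y0+st[i,1]+st[i,3],"n",st[i,4],"c",(ce[i]+[x0,y0]).round(1))
E
python3 - <<'E'
from h import *
np.set_printoptions(precision=1,suppress=True)
S={n:ctrl.snapshot(n) for n in("scene","top")}
for n,b in(("scene",(330,400,160,230)),("top",(180,240,200,300))):
    print(n,"pred far seat",ringbox(S[n],[.5879,.2053,.02]));brass(S[n],*b)
A=(.4488,-.1539);m=(.5084,.2013)
plan([(.55,.05,.14,2.6,.7),(*A,.06,2.6,.7),(*A,-.003,2.6,.7),(*A,.14,2.6,-1),(.495,.04,.14,2.6,-1),(*m,.14,2.6,-1)],start=(.588,.205,.138,2.7))
E
```

```text
scene pred far seat (array([353.3, 197.6]), array([371.8, 215.1]))
top pred far seat (array([191.7, 219.9]), array([208.4, 235.3]))
brass x 192 196 y 223 232 n 32 c [193.7 227.2]
5 x [-0.226, 0.765, -0.01, 0.0, 0.7] -> [0.6 0.1 0.1] 2.7
5 x [-0.277, 0.497, 0.2, 0.0, 0.7] -> [ 0.5 -0.1  0.1] 2.7
5 x [-0.277, 0.498, 0.2, 0.0, 0.7] -> [ 0.4 -0.2  0.1] 2.7
5 x [0.0, -0.0, 0.315, 0.0, 0.7] -> [ 0.4 -0.2 -0. ] 2.7
5 x [0.0, -0.0, -0.715, 0.0, -1] -> [ 0.4 -0.2  0.1] 2.7
5 x [0.138, -0.479, -0.0, 0.0, -1] -> [ 0.5 -0.1  0.1] 2.7
5 x [0.139, -0.479, -0.0, 0.0, -1] -> [0.5 0.  0.1] 2.7
5 x [0.105, -0.802, -0.0, 0.0, -1] -> [0.5 0.2 0.1] 2.7
```

Call:
{"method": "carry_out", "body": {
  "deltas": [
    [[-0.226, 0.765, -0.01, 0, 0.7], [-0.226, 0.765, -0.01, 0, 0.7], [-0.226, 0.765, -0.01, 0, 0.7], [-0.226, 0.765, -0.01, 0, 0.7], [-0.226, 0.765, -0.01, 0, 0.7]]
  ]
}}

```text
clock: 35.0
tool_pos: [0.5485, 0.0486, 0.1399]
orientation: [180.0, 0.1, 2.5]
force: [0.2, 1.1, 0.8]
opening: 0.0742
gripper_force: 0.0
```

Call:
{"method": "carry_out", "body": {
  "deltas": [
    [[-0.277, 0.497, 0.2, 0, 0.7], [-0.277, 0.497, 0.2, 0, 0.7], [-0.277, 0.497, 0.2, 0, 0.7], [-0.277, 0.497, 0.2, 0, 0.7]]
  ]
}}

```text
clock: 35.4
tool_pos: [0.4967, -0.0527, 0.0989]
orientation: [180.0, 0.2, 2.6]
force: [0.0, 0.2, -0.0]
opening: 0.0743
gripper_force: 0.0
```

Call:
{"method": "carry_out", "body": {
  "deltas": [
    [[-0.277, 0.497, 0.2, 0, 0.7], [-0.277, 0.497, 0.2, 0, 0.7], [-0.277, 0.497, 0.2, 0, 0.7], [-0.277, 0.497, 0.2, 0, 0.7], [-0.277, 0.497, 0.2, 0, 0.7]]
  ]
}}

```text
clock: 35.9
tool_pos: [0.4492, -0.1529, 0.0606]
orientation: [180.0, -0.0, 2.7]
force: [-0.6, -0.0, -0.5]
opening: 0.0743
gripper_force: 0.0
```

```bash
python3 - <<'E'
from h import *
np.set_printoptions(precision=1,suppress=True)
S={n:ctrl.snapshot(n) for n in("scene","top")}
for n,b in(("scene",(180,250,200,250)),("top",(180,240,200,300))): print(n);brass(S[n],*b)
t=S["top"];print("bin bits");brights(t,(370,225,440,305),.014)
print("A pred",ringbox(S["scene"],[.4488,-.1539,.012]),"far seat top",ringbox(t,[.5879,.2053,.02]))
print(ctrl.get_obs()["tool_pos"])
E
```

```text
scene
brass x 209 228 y 213 232 n 308 c [218.  221.9]
top
brass x 192 208 y 220 235 n 131 c [199.4 227.3]
bin bits
blob [395.1 236.8] 82 [ 0.6 -0.4  0. ]
blob [400.1 263.2] 157 [ 0.5 -0.4  0. ]
A pred (array([208.1, 211.8]), array([227. , 230.5])) far seat top (array([191.7, 219.9]), array([208.4, 235.3]))
[ 0.4 -0.2  0.1]
```

Call:
{"method": "carry_out", "body": {
  "deltas": [
    [[0, 0, 0.08, 0, 0.7], [0, 0, 0.16, 0, 0.7], [0, 0, 0.24, 0, 0.7], [0, 0, 0.325, 0, 0.7], [0, 0, 0.325, 0, 0.7]]
  ]
}}

```text
clock: 36.5
tool_pos: [0.4477, -0.1523, -0.0058]
orientation: [-180.0, 0.2, 2.7]
force: [-0.5, 0.4, 0.5]
opening: 0.0746
gripper_force: 0.0
```

Call:
{"method": "carry_out", "body": {
  "deltas": [
    [[0, 0, 0, 0, -1], [0, 0, 0, 0, -1], [0, 0, 0, 0, -1], [0, 0, 0, 0, -1], [0, 0, 0, 0, -1]]
  ]
}}

```text
clock: 37.0
tool_pos: [0.4487, -0.1533, -0.0036]
orientation: [180.0, -0.1, 2.7]
force: [-0.9, 0.3, 4.6]
opening: 0.0448
gripper_force: 30.0
```

Call:
{"method": "carry_out", "body": {
  "deltas": [
    [[0, 0, 0, 0, -1], [0, 0, 0, 0, -1], [0, 0, 0, 0, -1], [0, 0, -0.05, 0, -1]]
  ]
}}

```text
clock: 37.4
tool_pos: [0.447, -0.1533, 0.0051]
orientation: [-180.0, 0.1, 2.6]
force: [-0.9, -0.0, -2.4]
opening: 0.0444
gripper_force: 30.0
```

Call:
{"method": "carry_out", "body": {
  "deltas": [
    [[0, 0, -0.2, 0, -1], [0, 0, -0.4, 0, -1], [0, 0, -0.6, 0, -1], [0, 0, -0.675, 0, -1], [0, 0, -0.675, 0, -1]]
  ]
}}

```text
clock: 37.9
tool_pos: [0.4495, -0.1532, 0.1436]
orientation: [-180.0, -0.3, 2.7]
force: [0.9, 0.2, -1.9]
opening: 0.0447
gripper_force: 30.0
```

Call:
{"method": "carry_out", "body": {
  "deltas": [
    [[0.07, -0.24, 0, 0, -1], [0.138, -0.479, 0, 0, -1], [0.138, -0.479, 0, 0, -1], [0.138, -0.479, 0, 0, -1]]
  ]
}}

```text
clock: 38.3
tool_pos: [0.4703, -0.0553, 0.1394]
orientation: [180.0, 0.1, 2.8]
force: [-0.1, -1.2, -1.2]
opening: 0.0443
gripper_force: 30.0
```

Call:
{"method": "carry_out", "body": {
  "deltas": [
    [[0.138, -0.479, 0, 0, -1], [0.138, -0.479, 0, 0, -1], [0.138, -0.479, 0, 0, -1], [0.138, -0.479, 0, 0, -1]]
  ]
}}

```text
clock: 38.7
tool_pos: [0.4936, 0.0405, 0.1396]
orientation: [180.0, 0.1, 2.7]
force: [0.1, -0.1, -2.1]
opening: 0.0441
gripper_force: 30.0
```

Call:
{"method": "carry_out", "body": {
  "deltas": [
    [[0.05, -0.4, 0, 0, -1], [0.105, -0.802, 0, 0, -1], [0.105, -0.802, 0, 0, -1], [0.105, -0.802, 0, 0, -1], [0.105, -0.802, 0, 0, -1]]
  ]
}}

```text
clock: 39.2
tool_pos: [0.5077, 0.2018, 0.1397]
orientation: [179.9, 0.1, 2.7]
force: [0.1, -0.6, -2.7]
opening: 0.0449
gripper_force: 30.0
```

```bash
python3 - <<'E'
from h import *
np.set_printoptions(precision=4,suppress=True)
s=ctrl.snapshot("scene");o=ctrl.get_obs();print(o["tool_pos"],o["orientation"],o["gripper_force"])
print("pred",ringbox(s,o["tool_pos"]+[0,0,.015]));brass(s,320,400,130,210)
E
```

```text
[0.5074 0.2007 0.1398] [179.9305   0.1067   2.638 ] 29.998669624328613
pred (array([339.2859, 140.9733]), array([358.0965, 157.8135]))
brass x 342 361 y 142 159 n 219 c [351.7 150.3]
```

Call:
{"method": "carry_out", "body": {
  "deltas": [
    [[0, 0.01, 0.1, 0, -1], [0, 0.01, 0.2, 0, -1], [0, 0.01, 0.3, 0, -1], [0, 0.01, 0.36, 0, -1], [0, 0.01, 0.4, 0, -1]]
  ]
}}

```text
clock: 39.75
tool_pos: [0.5077, 0.198, 0.0598]
orientation: [179.9, 0.1, 2.5]
force: [0.4, -0.2, -1.8]
opening: 0.0448
gripper_force: 30.0
```

Call:
{"method": "carry_out", "body": {
  "deltas": [
    [[0, 0, 0.03, 0, -1], [0, 0, 0.06, 0, -1], [0, 0, 0.08, 0, -1], [0, 0, 0.08, 0, -1]]
  ]
}}

```text
clock: 40.15
tool_pos: [0.5079, 0.1999, 0.0444]
orientation: [180.0, 0.0, 2.7]
force: [0.7, -0.5, -1.9]
opening: 0.0447
gripper_force: 30.0
```

Call:
{"method": "carry_out", "body": {
  "deltas": [
    [[0, 0, 0.015, 0, -1], [0, 0, 0.03, 0, -1], [0, 0, 0.03, 0, -1]]
  ]
}}

```text
clock: 40.45
tool_pos: [0.5078, 0.1999, 0.0384]
orientation: [180.0, 0.0, 2.7]
force: [-0.7, -0.5, -1.3]
opening: 0.0447
gripper_force: 30.0
```

Call:
{"method": "carry_out", "body": {
  "deltas": [
    [[0, 0, 0, 0, 0.5], [0, 0, 0, 0, 0.5], [0, 0, 0, 0, 0.5], [0, 0, 0, 0, 0.5], [0, 0, 0, 0, 0.5]]
  ]
}}

```text
clock: 40.95
tool_pos: [0.5081, 0.1999, 0.0388]
orientation: [-180.0, -0.0, 2.7]
force: [-0.7, -0.1, -0.2]
opening: 0.0659
gripper_force: 0.0
```

Call:
{"method": "carry_out", "body": {
  "deltas": [
    [[0, 0, -0.1, 0, 0.5], [0, 0, -0.3, 0, 0.5], [0, 0, -0.6, 0, 0.5], [0, 0, -0.8, 0, 0.5], [0, 0, -0.8, 0, 0.5]]
  ]
}}

```text
clock: 41.45
tool_pos: [0.5117, 0.2019, 0.2065]
orientation: [-179.7, -0.6, 2.7]
force: [-0.7, 1.2, -1.0]
opening: 0.0659
gripper_force: 0.0
```

Call:
{"method": "carry_out", "body": {
  "deltas": [
    [[0.2, 0.7, -0.6, 0, -1], [0.2, 0.7, -0.6, 0, -1], [0.2, 0.7, -0.6, 0, -1], [0.2, 0.7, -0.6, 0, -1], [0.2, 0.7, -0.6, 0, -1]]
  ]
}}

```text
clock: 41.95
tool_pos: [0.5567, 0.0593, 0.3227]
orientation: [-180.0, -0.4, 2.5]
force: [-0.3, 0.3, -0.8]
opening: 0.0312
gripper_force: 0.0
```

```bash
python3 - <<'E'
from h import *
np.set_printoptions(precision=4,suppress=True)
S={n:ctrl.snapshot(n) for n in("scene","top")}
t=S["top"];brass(t,180,240,200,300);print("mid seat",ringbox(t,[.5084,.2013,.02]),"far",ringbox(t,[.5879,.2053,.02]))
brights(t,(370,225,440,305),.014);print("bench");brights(S["scene"],(230,190,310,270))
for q in("door_edge","hinge_mid","latch_grip"):
  for n in S:
    for d in ctrl.spot_point(S[n],q)[:2]: print(n,q,round(d["p"],2),np.array(d["centre"]))
o=ctrl.get_obs();print(o["tool_pos"],o["orientation"])
E
```

```text
mid seat (array([193.0574, 246.2317]), array([209.7709, 261.7553])) far (array([191.7498, 219.9329]), array([208.4148, 235.293 ]))
blob [395.1 236.8] 82 [ 0.5518 -0.3892  0.014 ]
blob [400.1 263.2] 157 [ 0.4713 -0.4018  0.014 ]
bench
blob [305.6 193.4] 67 [0.4576 0.108  0.014 ]
scene door_edge 0.89 [408.7  78.4]
top door_edge 0.52 [398.9 272.4]
scene hinge_mid 0.98 [375.4 156.4]
scene hinge_mid 0.22 [412.2  81.7]
[0.554  0.0626 0.3179] [179.9772   0.0733   2.7234]
```

Call:
{"method": "carry_out", "body": {
  "deltas": [
    [[-0.47, 0.98, 0, 0, -1], [-0.47, 0.98, 0, 0, -1], [-0.47, 0.98, 0, 0, -1], [-0.47, 0.98, 0, 0, -1], [-0.47, 0.98, 0, 0, -1]]
  ]
}}

```text
clock: 42.85
tool_pos: [0.4678, -0.1405, 0.3189]
orientation: [180.0, -0.0, 2.6]
force: [1.2, 0.5, 0.1]
opening: 0.0005
gripper_force: 0.0
```

```bash
python3 - <<'E'
from h import *
np.set_printoptions(precision=4,suppress=True)
S={n:ctrl.snapshot(n) for n in("scene","top")}
t=S["top"];brass(t,180,240,200,300)
for q in("door_edge","hinge_mid","latch_grip"):
  for n in S:
    for d in ctrl.spot_point(S[n],q)[:2]: print(n,q,round(d["p"],2),np.array(d["centre"]))
o=ctrl.get_obs();print(o["tool_pos"],o["orientation"])
h=np.array([.503,.301,.104])
for n in S:
    print(n,"hinge",proj(S[n],h))
    for th in(1.75,1.8,1.85,1.9): print(th,proj(S[n],h+[0,-.22*np.cos(th)+.009*np.sin(th),.22*np.sin(th)+.009*np.cos(th)]))
plan([(.56,.06,.42,2.6,-1),(.593,.25,.42,2.6,-1),(.59,.46,.42,2.6,-1),(.59,.46,.258,2.6,-1)])
E
```

```text
brass x 192 208 y 220 235 n 132 c [199.3 227.3]
brass x 194 209 y 247 262 n 128 c [201.2 253.9]
scene door_edge 0.66 [409.9  78.7]
top door_edge 0.74 [ 97.7 263.1]
top door_edge 0.24 [395.3 259.1]
scene hinge_mid 0.65 [377.7 154.7]
top hinge_mid 0.76 [156.7 262.1]
[ 0.4701 -0.1373  0.3184] [-179.9979    0.0279    2.7397]
scene hinge [373.9737 156.2324]
1.75 [401.6714  77.8154]
1.8 [404.5454  78.2212]
1.85 [407.2989  78.8354]
1.9 [409.9254  79.6516]
top hinge [160.3671 257.3054]
1.75 [111.1115 261.6223]
1.8 [107.0082 261.6058]
1.85 [103.0989 261.576 ]
1.9 [ 99.3975 261.5331]
5 x [0.248, -0.482, -0.254, 0.0, -1] -> [ 0.515 -0.039  0.369] 2.7
5 x [0.248, -0.482, -0.254, 0.0, -1] -> [0.56 0.06 0.42] 2.7
5 x [0.105, -0.471, 0.0, 0.0, -1] -> [0.576 0.155 0.42 ] 2.7
5 x [0.106, -0.47, 0.0, 0.0, -1] -> [0.593 0.25  0.42 ] 2.7
5 x [0.017, -0.525, 0.0, 0.0, -1] -> [0.591 0.355 0.42 ] 2.7
5 x [0.018, -0.525, 0.0, 0.0, -1] -> [0.59 0.46 0.42] 2.7
5 x [-0.0, 0.0, 0.81, 0.0, -1] -> [0.59  0.46  0.258] 2.7
```

Call:
{"method": "carry_out", "body": {
  "deltas": [
    [[0.5, -0.965, -0.21, 0, -1], [0.5, -0.965, -0.21, 0, -1], [0.5, -0.965, -0.21, 0, -1], [0.5, -0.965, -0.21, 0, -1], [0.5, -0.965, -0.21, 0, -1]]
  ]
}}

```text
clock: 43.75
tool_pos: [0.562, 0.0636, 0.3605]
orientation: [-180.0, 0.0, 2.9]
force: [0.8, 0.7, -1.5]
opening: 0.0006
gripper_force: 0.0
```

Call:
{"method": "carry_out", "body": {
  "deltas": [
    [[0.21, -0.94, 0, 0, -1], [0.21, -0.94, 0, 0, -1], [0.21, -0.94, 0, 0, -1], [0.21, -0.94, 0, 0, -1], [0.21, -0.94, 0, 0, -1]]
  ]
}}

```text
clock: 44.25
tool_pos: [0.5937, 0.2542, 0.3579]
orientation: [179.9, 0.2, 2.9]
force: [0.7, -0.0, -1.1]
opening: 0.0001
gripper_force: 0.0
```

Call:
{"method": "carry_out", "body": {
  "deltas": [
    [[0.02, -0.525, 0, 0, -1], [0.02, -0.525, 0, 0, -1], [0.02, -0.525, 0, 0, -1], [0.02, -0.525, 0, 0, -1]]
  ]
}}

```text
clock: 44.65
tool_pos: [0.5923, 0.3557, 0.3592]
orientation: [179.9, 0.1, 2.8]
force: [-0.4, -0.1, 0.0]
opening: 0.0004
gripper_force: 0.0
```

Call:
{"method": "carry_out", "body": {
  "deltas": [
    [[0.02, -0.525, 0, 0, -1], [0.02, -0.525, 0, 0, -1], [0.02, -0.525, 0, 0, -1], [0.02, -0.525, 0, 0, -1]]
  ]
}}

```text
clock: 45.05
tool_pos: [0.5919, 0.4595, 0.3595]
orientation: [179.9, 0.1, 2.7]
force: [-0.7, -0.7, 0.5]
opening: 0.0006
gripper_force: 0.0
```

Call:
{"method": "carry_out", "body": {
  "deltas": [
    [[0, 0, 0.2, 0, -1], [0, 0, 0.4, 0, -1], [0, 0, 0.51, 0, -1], [0, 0, 0.51, 0, -1], [0, 0, 0.51, 0, -1]]
  ]
}}

```text
clock: 45.55
tool_pos: [0.5931, 0.4577, 0.2605]
orientation: [-180.0, -0.1, 2.6]
force: [0.0, -0.5, 0.5]
opening: 0.0006
gripper_force: 0.0
```

```bash
cat > door.py <<'E'
from h import *
H=np.array([.301,.104])
def tcp(th,rho,off=.012,lead=.021):
    return (H[0]-rho*np.cos(th)+.018*np.sin(th)+lead, H[1]+rho*np.sin(th)+.018*np.cos(th)-off)
E
python3 - <<'E'
from door import *
o=ctrl.get_obs();print(o["tool_pos"],o["force"])
W=[(.59,*tcp(1.57,.165),2.6,-1)]+[(.592,*tcp(th,r),2.6,-1) for th,r in((1.35,.17),(1.15,.175),(.95,.18),(.75,.185),(.55,.19),(.4,.195),(.25,.2),(.12,.2))]
plan(W)
E
```

```text
[0.59305152 0.45770376 0.26053522] [ 0.02731682 -0.50496402  0.54071567]
5 x [-0.042, 0.588, 0.018, -0.0, -1] -> [0.59  0.34  0.257] 2.6
5 x [0.002, 0.188, -0.024, -0.0, -1] -> [0.592 0.302 0.262] 2.6
5 x [-0.008, 0.177, 0.013, -0.0, -1] -> [0.592 0.267 0.259] 2.6
5 x [-0.008, 0.174, 0.051, -0.0, -1] -> [0.592 0.232 0.249] 2.6
5 x [-0.008, 0.165, 0.088, -0.0, -1] -> [0.592 0.199 0.231] 2.6
5 x [-0.006, 0.148, 0.123, -0.0, -1] -> [0.592 0.169 0.207] 2.6
5 x [-0.005, 0.1, 0.111, -0.0, -1] -> [0.592 0.149 0.185] 2.6
5 x [-0.004, 0.083, 0.128, -0.0, -1] -> [0.592 0.133 0.159] 2.6
5 x [-0.001, 0.036, 0.126, -0.0, -1] -> [0.592 0.126 0.134] 2.6
```

Call:
{"method": "carry_out", "body": {
  "deltas": [
    [[-0.01, 0.12, 0.01, 0, -1], [-0.02, 0.24, 0.01, 0, -1], [-0.03, 0.36, 0.02, 0, -1], [-0.04, 0.47, 0.02, 0, -1], [-0.04, 0.59, 0.02, 0, -1]]
  ]
}}

```text
clock: 46.05
tool_pos: [0.5919, 0.3422, 0.2605]
orientation: [-179.6, -0.5, 2.7]
force: [0.5, 4.1, 5.5]
opening: 0.0004
gripper_force: 2.7
```

Call:
{"method": "carry_out", "body": {
  "deltas": [
    [[0, 0.05, -0.006, 0, -1], [0, 0.1, -0.012, 0, -1], [0, 0.15, -0.018, 0, -1], [0, 0.19, -0.024, 0, -1]]
  ]
}}

```text
clock: 46.45
tool_pos: [0.5915, 0.303, 0.2596]
orientation: [-179.9, -0.0, 2.7]
force: [1.3, 4.1, -1.8]
opening: 0.0006
gripper_force: 1.9
```

```bash
python3 - <<'E'
from door import *
o=ctrl.get_obs();print(o["tool_pos"],o["force"])
s=ctrl.snapshot("scene")
for d in ctrl.spot_point(s,"door_edge")[:2]: print(round(d["p"],2),d["centre"])
for th in(1.2,1.35,1.5,1.65): print(th,proj(s,[.503,.301-.22*np.cos(th)+.009*np.sin(th),.104+.22*np.sin(th)+.009*np.cos(th)]))
E
```

```text
[0.59153696 0.30302843 0.25962248] [ 1.27109882  4.10062274 -1.83498577]
0.91 [378.8, 84.9]
1.2 [364.65875727  88.03011943]
1.35 [375.35288411  82.54278768]
1.5 [385.77011743  79.07189309]
1.65 [395.59122266  77.64923481]
```

Call:
{"method": "carry_out", "body": {
  "deltas": [
    [[0, 0.09, 0.005, 0, -1], [0, 0.177, 0.013, 0, -1], [-0.01, 0.265, 0.04, 0, -1], [-0.01, 0.351, 0.064, 0, -1]]
  ]
}}

```text
clock: 46.95
tool_pos: [0.5921, 0.2314, 0.246]
orientation: [180.0, 0.0, 2.7]
force: [0.2, 3.6, -0.6]
opening: 0.0007
gripper_force: 1.3
```

Call:
{"method": "carry_out", "body": {
  "deltas": [
    [[0, 0.085, 0.04, 0, -1], [-0.01, 0.165, 0.088, 0, -1], [-0.01, 0.24, 0.15, 0, -1], [-0.01, 0.313, 0.211, 0, -1]]
  ]
}}

```text
clock: 47.35
tool_pos: [0.5932, 0.1683, 0.2033]
orientation: [180.0, 0.0, 2.6]
force: [-0.1, 1.7, 0.1]
opening: 0.0004
gripper_force: 0.8
```

Call:
{"method": "carry_out", "body": {
  "deltas": [
    [[0, 0.05, 0.055, 0, -1], [0, 0.1, 0.111, 0, -1], [0, 0.14, 0.17, 0, -1], [0, 0.183, 0.239, 0, -1]]
  ]
}}

```text
clock: 47.75
tool_pos: [0.5953, 0.1329, 0.1558]
orientation: [180.0, -0.0, 2.7]
force: [-0.3, 0.9, 1.1]
opening: 0.0006
gripper_force: 0.5
```

```bash
python3 - <<'E'
from door import *
o=ctrl.get_obs();print(o["tool_pos"],o["force"])
s=ctrl.snapshot("scene")
for d in ctrl.spot_point(s,"door_edge")[:2]: print(round(d["p"],2),d["centre"])
for th in(.05,.15,.25,.35,.45): print(th,proj(s,[.507,.301-.22*np.cos(th)+.009*np.sin(th),.104+.22*np.sin(th)+.009*np.cos(th)]))
E
```

```text
[0.5953416  0.13287163 0.15582679] [-0.29448461  0.92066742  1.09513858]
0.7 [315.2, 152.6]
0.05 [309.58957182 170.99318531]
0.15 [311.11924804 163.2776976 ]
0.25 [313.40709613 155.30596132]
0.35 [316.44669911 147.18197885]
0.45 [320.21681928 139.01897946]
```

Call:
{"method": "carry_out", "body": {
  "deltas": [
    [[0, 0.02, 0.05, 0, -1], [0, 0.03, 0.1, 0, -1], [0, 0.04, 0.14, 0, -1], [0, 0.04, 0.14, 0, -1]]
  ]
}}

```text
clock: 48.25
tool_pos: [0.5947, 0.1251, 0.1271]
orientation: [180.0, 0.1, 2.6]
force: [-0.8, 0.3, 0.3]
opening: 0.0003
gripper_force: 0.0
```

Call:
{"method": "carry_out", "body": {
  "deltas": [
    [[0, 0, 0.02, 0, -1], [0, 0, 0.035, 0, -1], [0, 0, 0.035, 0, -1]]
  ]
}}

```text
clock: 48.55
tool_pos: [0.5954, 0.1256, 0.1214]
orientation: [-180.0, 0.0, 2.7]
force: [0.4, 0.3, 0.2]
opening: 0.0008
gripper_force: 0.0
```

Call:
{"method": "carry_out", "body": {
  "deltas": [
    [[0, 0, 0.01, 0, -1], [0, 0, 0.015, 0, -1], [0, 0, 0.015, 0, -1]]
  ]
}}

```text
clock: 48.85
tool_pos: [0.5956, 0.1255, 0.1187]
orientation: [-180.0, -0.0, 2.7]
force: [0.1, 0.2, -0.5]
opening: 0.0004
gripper_force: 0.0
```

```bash
python3 - <<'E'
from door import *
o=ctrl.get_obs();print(o["tool_pos"],o["force"])
s=ctrl.snapshot("scene")
for q in("door_edge","latch_grip"):
  for d in ctrl.spot_point(s,q)[:2]: print(q,round(d["p"],2),d["centre"])
for th in(.0,.03,.1,.15,.2): print(th,proj(s,[.507,.301-.22*np.cos(th)+.009*np.sin(th),.104+.22*np.sin(th)+.009*np.cos(th)]))
E
```

```text
[0.59559796 0.125518   0.11866858] [ 0.10650383  0.19902469 -0.46133473]
door_edge 0.81 [315.8, 169.0]
0.0 [309.10728981 174.72533468]
0.03 [309.37420666 172.49714692]
0.1 [310.25978624 167.17355617]
0.15 [311.11924804 163.2776976 ]
0.2 [312.16846625 159.31760201]
```

Call:
{"method": "carry_out", "body": {
  "deltas": [
    [[0, 0, 0.01, 0, -1], [0, 0, 0.02, 0, -1], [0, 0, 0.02, 0, -1]]
  ]
}}

```text
clock: 49.3
tool_pos: [0.5954, 0.1254, 0.1143]
orientation: [180.0, 0.0, 2.6]
force: [-0.4, 0.5, -0.3]
opening: 0.0005
gripper_force: 0.0
```

Call:
{"method": "carry_out", "body": {
  "deltas": [
    [[0, 0, 0.01, 0, -1], [0, 0, 0.015, 0, -1], [0, 0, 0.015, 0, -1]]
  ]
}}

```text
clock: 49.6
tool_pos: [0.5955, 0.1255, 0.1114]
orientation: [180.0, 0.0, 2.7]
force: [-0.3, 0.7, 0.4]
opening: 0.0004
gripper_force: 0.0
```

Call:
{"method": "carry_out", "body": {
  "deltas": [
    [[0, 0, 0.01, 0, -1], [0, 0, 0.015, 0, -1], [0, 0, 0.015, 0, -1]]
  ]
}}

```text
clock: 49.9
tool_pos: [0.5955, 0.1255, 0.1084]
orientation: [180.0, 0.0, 2.7]
force: [0.1, -0.1, 0.6]
opening: 0.0005
gripper_force: 0.0
```

Call:
{"method": "carry_out", "body": {
  "deltas": [
    [[0, 0, 0.005, 0, -1], [0, 0, 0.01, 0, -1], [0, 0, 0.01, 0, -1]]
  ]
}}

```text
clock: 50.2
tool_pos: [0.5956, 0.1254, 0.1067]
orientation: [180.0, -0.0, 2.7]
force: [-0.1, -0.0, 1.9]
opening: 0.0005
gripper_force: 0.6
```

Call:
{"method": "carry_out", "body": {
  "deltas": [
    [[0, 0, 0.005, 0, -1], [0, 0, 0.01, 0, -1], [0, 0, 0.01, 0, -1]]
  ]
}}

```text
clock: 50.5
tool_pos: [0.5956, 0.1252, 0.1051]
orientation: [180.0, -0.0, 2.7]
force: [-2.0, -1.5, 5.0]
opening: 0.0005
gripper_force: 2.5
```

Call:
{"method": "carry_out", "body": {
  "deltas": [
    [[0, 0, 0.005, 0, -1], [0, 0, 0.01, 0, -1], [0, 0, 0.01, 0, -1]]
  ]
}}

```text
clock: 50.8
tool_pos: [0.5956, 0.125, 0.1037]
orientation: [180.0, -0.0, 2.7]
force: [-2.9, -2.0, 9.5]
opening: 0.0006
gripper_force: 4.6
```

Call:
{"method": "carry_out", "body": {
  "deltas": [
    [[0, 0, 0.005, 0, -1], [0, 0, 0.01, 0, -1], [0, 0, 0.01, 0, -1]]
  ]
}}

```text
clock: 51.1
tool_pos: [0.5957, 0.1249, 0.1023]
orientation: [180.0, -0.0, 2.7]
force: [-5.0, -3.5, 13.8]
opening: 0.0005
gripper_force: 6.9
```

```bash
python3 - <<'E'
from door import *
o=ctrl.get_obs();print(o["tool_pos"],o["force"])
s=ctrl.snapshot("scene")
for q in("door_edge","latch_grip"):
  for d in ctrl.spot_point(s,q)[:2]: print(q,round(d["p"],2),d["centre"])
c,sn=np.cos(.045),np.sin(.045)
for th in(0,.03,.06): print(proj(s,[.507+.14*c+.0035,.301+.0064-.22,.104+.22*th+.018]))
E
```

```text
[0.5956663  0.12490193 0.10233471] [-4.9857789  -3.49883592 13.7595968 ]
door_edge 0.67 [313.9, 176.3]
[345.8560318 200.8498227]
[346.18867008 198.52847217]
[346.52415281 196.18555017]
```

Call:
{"method": "carry_out", "body": {
  "deltas": [
    [[0, 0, -0.1, 0, -1], [0, 0, -0.3, 0, -1], [0, 0.2, -0.5, 0, -1], [0, 0.4, -0.7, 0, -1], [0, 0.4, -0.7, 0, -1]]
  ]
}}

```text
clock: 51.75
tool_pos: [0.601, 0.0437, 0.2452]
orientation: [-179.9, -0.4, 2.6]
force: [0.9, -0.1, -0.3]
opening: 0.0006
gripper_force: 0.0
```

Call:
{"method": "carry_out", "body": {
  "deltas": [
    [[-0.6, 0.9, 0, 0, -1], [-0.6, 0.9, 0, 0, -1], [-0.6, 0.9, 0, 0, -1], [-0.6, 0.9, 0, 0, -1], [-0.6, 0.9, 0, 0, -1]]
  ]
}}

```text
clock: 52.25
tool_pos: [0.4853, -0.1421, 0.2405]
orientation: [-180.0, 0.0, 2.5]
force: [0.1, 0.6, 0.2]
opening: 0.0006
gripper_force: 0.0
```

```bash
cat >> h.py <<'E'
def red(s,z=.165):
    h=cv2.cvtColor(s["color"],cv2.COLOR_RGB2HSV).astype(int)
    m=((((h[...,0]<7)|(h[...,0]>172))&(h[...,1]>110)&(h[...,2]>60))).astype(np.uint8);m[:, :120]=0;m[:130]=0;m[320:]=0;m[:,360:]=0
    n,L,st,ce=cv2.connectedComponentsWithStats(m)
    for i in range(1,n):
        if st[i,4]<12: continue
        ys,xs=np.nonzero(L==i);P=np.array([at_z(s,(x,y),z)[:2] for x,y in zip(xs,ys)])
        w,V=np.linalg.eigh(np.cov(P.T));v=V[:,1];pr=(P-P.mean(0))@v
        print("red",st[i,4],ce[i].round(1),"world",P.mean(0).round(4),"axis",round(float(np.degrees(np.arctan2(v[1],v[0]))%180),1),"len",np.ptp(pr).round(4))
E
python3 - <<'E'
from h import *
np.set_printoptions(precision=4,suppress=True)
S={n:ctrl.snapshot(n) for n in("scene","top")}
for n in S:
    print(n);red(S[n]);print(proj(S[n],[.5114,.1334,.165]))
    for q in("latch_grip","door_edge"):
        for d in ctrl.spot_point(S[n],q)[:2]: print(q,round(d["p"],2),d["centre"],at_z(S[n],d["centre"],.157))
t=S["top"]["color"][190:320,150:280];g=S["scene"]["color"][110:240,260:390]
cv2.imwrite("pics/l.png",cv2.resize(cv2.cvtColor(np.hstack([t,g]),cv2.COLOR_RGB2BGR),(796,398),interpolation=cv2.INTER_CUBIC))
print(ctrl.get_obs()["tool_pos"])
E
```

```text
scene
red 200 [330.7 154.2] world [0.5193 0.1334] axis 177.3 len 0.1024
[328.7293 152.6765]
latch_grip 0.8 [327.0, 153.4] [0.5012 0.1361 0.157 ]
door_edge 0.88 [311.6, 171.3] [0.5531 0.0552 0.157 ]
top
red 168 [214.8 252. ] world [0.5177 0.1369] axis 2.2 len 0.0718
[216.1084 254.3791]
latch_grip 0.47 [214.1, 255.0] [0.5095 0.1401 0.157 ]
door_edge 0.79 [235.0, 255.8] [0.5067 0.084  0.157 ]
door_edge 0.41 [157.6, 260.1] [0.4977 0.2923 0.157 ]
[ 0.4883 -0.139   0.2403]
```

View pics/l.png

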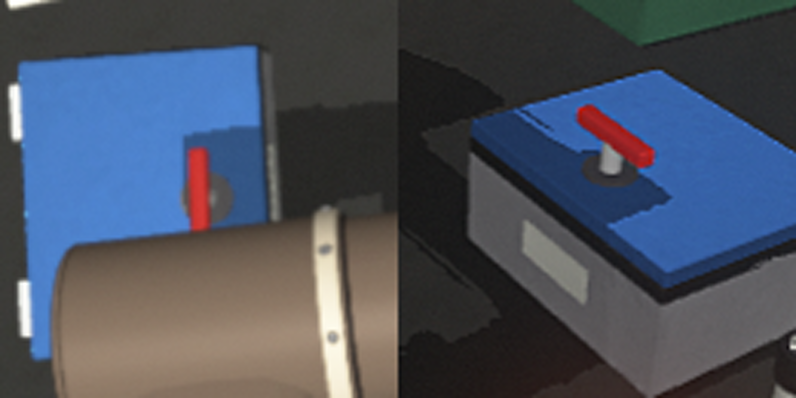

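The last picture shows the door shut and the red bar parallel to the hinge (scene crop (615, 135)), clear to grip. Going to the T-handle.

```bash
python3 - <<'E'
from h import *
plan([(.512,.133,.22,2.6,.1),(.512,.133,.123,2.6,.1)])
E
```

```text
5 x [0.091, -0.677, 0.051, 0.0, 0.1] -> [ 0.5   -0.003  0.23 ] 2.7
5 x [0.091, -0.676, 0.051, 0.0, 0.1] -> [0.512 0.133 0.22 ] 2.7
5 x [0.0, -0.0, 0.485, 0.0, 0.1] -> [0.512 0.133 0.123] 2.7
```

Call:
{"method": "carry_out", "body": {
  "deltas": [
    [[0.09, -0.677, 0.05, 0, 0.1], [0.09, -0.677, 0.05, 0, 0.1], [0.09, -0.677, 0.05, 0, 0.1], [0.09, -0.677, 0.05, 0, 0.1]]
  ]
}}

```text
clock: 52.95
tool_pos: [0.5001, 0.0008, 0.2299]
orientation: [-180.0, 0.0, 2.9]
force: [-1.0, 0.1, -0.7]
opening: 0.027
gripper_force: 0.0
```

Call:
{"method": "carry_out", "body": {
  "deltas": [
    [[0.09, -0.677, 0.05, 0, 0.1], [0.09, -0.677, 0.05, 0, 0.1], [0.09, -0.677, 0.05, 0, 0.1], [0.09, -0.677, 0.05, 0, 0.1], [0.09, -0.677, 0.05, 0, 0.1]]
  ]
}}

```text
clock: 53.45
tool_pos: [0.511, 0.1337, 0.22]
orientation: [180.0, 0.1, 2.8]
force: [-0.5, -0.9, -0.4]
opening: 0.048
gripper_force: 0.0
```

Call:
{"method": "carry_out", "body": {
  "deltas": [
    [[0, 0, 0, 0, 0.1], [0, 0, 0.1, 0, 0.1], [0, 0, 0.2, 0, 0.1], [0, 0, 0.25, 0, 0.1], [0, 0, 0.25, 0, 0.1]]
  ]
}}

```text
clock: 53.95
tool_pos: [0.5104, 0.1312, 0.1696]
orientation: [179.9, 0.1, 2.6]
force: [0.3, 0.5, -0.3]
opening: 0.0479
gripper_force: 0.0
```

```bash
python3 - <<'E'
from h import *
o=ctrl.get_obs();print(o["tool_pos"],o["orientation"],o["force"])
s=ctrl.snapshot("scene");red(s)
p=o["tool_pos"];R=Ro.from_euler("xyz",o["orientation"],degrees=True).as_matrix()
for k in(-.045,-.024,0,.024,.045): print(k,proj(s,p+R@[0,k,0]+[0,0,.019]))
print("bar z .165 ends",proj(s,[.467,.131,.162]),proj(s,[.557,.135,.162]))
# fingers = light grey low-sat
h=cv2.cvtColor(s["color"],cv2.COLOR_RGB2HSV).astype(int)[115:175,290:370]
for r in h[::2]: print("".join("R" if ((q[0]<7 or q[0]>172) and q[1]>110 and q[2]>60) else "b" if (95<q[0]<125 and q[1]>90) else "f" if (q[1]<75 and q[2]>90) else "." for q in r))
E
```

```text
[0.51044185 0.13117    0.16957351] [1.79933646e+02 1.23437583e-01 2.58807386e+00] [ 0.28849878  0.54921686 -0.30946688]
red 186 [332.1 155.2] world [0.5254 0.1334] axis 177.6 len 0.0921
-0.045 [342.67675083 139.98108696]
-0.024 [336.17579599 142.00647841]
0 [328.58630831 144.37318368]
0.024 [320.82170429 146.79691551]
0.045 [313.88012634 148.96580167]
bar z .165 ends [317.93355279 146.34232118] [340.00720067 161.87099817]
..ffffffff......................................ffff.....................fffffff
..ff..fffffff................................................................fff
..ffffffffffffff......................................fffff.....................
..fffffffffffffffffff.ffff......................ffffffffffff....................
.....fffffffffffffffffffff..fff..................ffffffffff.....................
........ffffffffffffffffff..........................fffffff.....................
...........ffffffff.fffffffff........................ffffff.....................
..............ffffffffffffffffff..ff.................fffff......................
.................fffffffff
[... 1055 characters left out ...]
bbbbbbbbbffRRRRRRRRRRRRRbbbbbbbbbbbbbbbbbbbbbbbbbbbb
bbbbbbbbbbbbbbbbbbbbbbbbbbbbbbbbbbbbbffffRRRRRRRRRRRRRbbbbbbbbbbbbbbbbbbbbbbbbbb
...bbbbbbbbbbbbbbbbbbbbbbbbbbbbb.....ffffff.RRRRRRRRRRbbbbbbbbbbbbbbbbbbbbbbbbbb
.....bbbbbbbbbbbbbbbbbbbbbbbbbb.....fffffff...RRRRRRR.bbbbbbbbbbbbbbbbbbbbbbbbbb
f.......bbbbbbbbbbbbbbbbbbbbbb......fffffff.....bbbbbbbbbbbbbbbbbbbbbbbbbbbbbbbb
fff.......bbbbbbbbbbbbbbbbbbbbb.................bbbbbbbbbbbbbbbbbbbbbbbbbbbbbbbb
fffff........bbbbbbbbbbbbbbbbbbbb..............bbbbbbbbbbbbbbbbbbbbbbbbbbbbbbbbb
.fff..ff.......bbbbbbbbbbbbbbbbbbbbbbbbbbbbbbbbbbbbbbbbbbbbbbbbbbbbbbbbbbbbbbbbb
ff.ff.ffff........bbbbbbbbbbbbbbbbbbbbbbbbbbbbbbbbbbbbbbbbbbbbbbbbbbbbbbbbbbbbbb
```

Call:
{"method": "carry_out", "body": {
  "deltas": [
    [[-0.015, 0.015, 0.06, 0, 0.1], [-0.015, 0.015, 0.12, 0, 0.1], [-0.015, 0.015, 0.18, 0, 0.1], [-0.015, 0.015, 0.235, 0, 0.1], [-0.015, 0.015, 0.235, 0, 0.1]]
  ]
}}

```text
clock: 54.5
tool_pos: [0.5072, 0.1287, 0.1216]
orientation: [179.9, 0.2, 2.6]
force: [-0.4, -0.1, -0.0]
opening: 0.0481
gripper_force: 0.0
```

Call:
{"method": "carry_out", "body": {
  "deltas": [
    [[0, 0, 0, 0, -1], [0, 0, 0, 0, -1], [0, 0, 0, 0, -1], [0, 0, 0, 0, -1], [0, 0, 0, 0, -1]]
  ]
}}

```text
clock: 55.0
tool_pos: [0.5087, 0.135, 0.1238]
orientation: [-179.5, -0.2, 2.6]
force: [-7.6, 24.0, -3.1]
opening: 0.017
gripper_force: 30.0
```

Call:
{"method": "carry_out", "body": {
  "deltas": [
    [[0, 0, 0, 0, -1], [0, 0, 0, 0, -1], [0, 0, 0, 0, -1], [0, 0, 0, 0, -1]]
  ]
}}

```text
clock: 55.4
tool_pos: [0.5087, 0.1349, 0.1238]
orientation: [-179.5, -0.2, 2.7]
force: [-7.1, 24.0, -2.9]
opening: 0.0167
gripper_force: 30.0
```

Call:
{"method": "carry_out", "body": {
  "deltas": [
    [[-0.005, -0.012, 0, 0, -1], [-0.005, -0.025, 0, 0, -1], [-0.005, -0.025, 0, 0, -1], [-0.005, -0.025, 0, 0, -1]]
  ]
}}

```text
clock: 55.8
tool_pos: [0.5084, 0.1354, 0.1242]
orientation: [-179.9, -0.2, 2.7]
force: [4.4, 3.7, -3.7]
opening: 0.017
gripper_force: 30.0
```

```bash
python3 - <<'E'
from h import *
o=ctrl.get_obs();print(o["tool_pos"],o["orientation"],o["force"],o["moment"],o["opening"],o["gripper_force"])
E
```

```text
[0.50838928 0.13544107 0.12419993] [-1.79892294e+02 -1.61439548e-01  2.68403589e+00] [ 4.41099721  3.67639981 -3.69981977] [ 1.2129362  -1.58156311 -0.03974634] 0.017026923173210008 30.009742230176926
```

Call:
{"method": "carry_out", "body": {
  "deltas": [
    [[0, 0, 0, 0.02, -1], [0, 0, 0, 0.04, -1], [0, 0, 0, 0.06, -1], [0, 0, 0, 0.06, -1]]
  ]
}}

```text
clock: 56.2
tool_pos: [0.5086, 0.1364, 0.1242]
orientation: [-179.7, -0.1, -19.2]
force: [3.0, 7.7, -3.7]
opening: 0.0171
gripper_force: 30.0
```

```bash
python3 - <<'E'
from h import *
o=ctrl.get_obs();print(o["tool_pos"],o["orientation"],o["force"],o["moment"],o["opening"],o["gripper_force"])
red(ctrl.snapshot("scene"))
E
```

```text
[0.50859328 0.13641083 0.12422734] [-1.79732913e+02 -1.09453421e-01 -1.91768119e+01] [ 3.04993278  7.70439198 -3.74451832] [ 2.79496912 -1.2562564  -0.06104969] 0.017109747000623052 29.9860417842865
red 127 [332.  156.3] world [0.5294 0.1303] axis 153.5 len 0.1039
```

Call:
{"method": "carry_out", "body": {
  "deltas": [
    [[0, 0, 0, 0.02, -1], [0, 0, 0.003, 0.04, -1], [0, 0, 0.006, 0.06, -1], [0, 0, 0.006, 0.06, -1]]
  ]
}}

```text
clock: 56.65
tool_pos: [0.5092, 0.1371, 0.1238]
orientation: [-179.6, -0.0, -40.8]
force: [2.7, 10.2, -0.2]
opening: 0.0167
gripper_force: 30.0
```

Call:
{"method": "carry_out", "body": {
  "deltas": [
    [[0, 0, 0.004, 0.02, -1], [0, 0, 0.008, 0.04, -1], [0, 0, 0.011, 0.06, -1], [0, 0, 0.011, 0.06, -1]]
  ]
}}

```text
clock: 57.05
tool_pos: [0.5098, 0.1374, 0.1212]
orientation: [-179.6, 0.1, -62.3]
force: [6.2, 10.0, -5.4]
opening: 0.0168
gripper_force: 30.0
```

```bash
python3 - <<'E'
from h import *
o=ctrl.get_obs();print(o["tool_pos"],o["orientation"],o["force"],o["moment"],o["opening"],o["gripper_force"])
red(ctrl.snapshot("scene"))
E
```

```text
[0.50982973 0.13738231 0.12117129] [-1.79560511e+02  1.18054971e-01 -6.23422363e+01] [ 6.20490933  9.96632077 -5.36671159] [ 3.84899785 -2.33003184  0.08530704] 0.016770653060734178 29.970311959041283
red 113 [326.5 157.9] world [0.5295 0.1139] axis 127.1 len 0.0835
```

Call:
{"method": "carry_out", "body": {
  "deltas": [
    [[0, 0, 0.003, 0.02, -1], [0, 0, 0.006, 0.04, -1], [0, 0, 0.008, 0.06, -1], [0, 0, 0.008, 0.072, -1], [0, 0, 0.008, 0.072, -1]]
  ]
}}

```text
clock: 57.6
tool_pos: [0.5112, 0.1377, 0.1204]
orientation: [-179.5, 0.3, -88.1]
force: [9.0, 8.9, -3.9]
opening: 0.0168
gripper_force: 30.0
```

```bash
python3 - <<'E'
from h import *
o=ctrl.get_obs();print(o["tool_pos"],o["orientation"],o["force"],o["moment"],o["opening"],o["gripper_force"])
red(ctrl.snapshot("scene"))
E
```

```text
[0.51117299 0.137683   0.12042961] [-179.51482011    0.31938408  -88.14298796] [ 9.01101947  8.89855979 -3.93138857] [ 3.41082424 -3.45774513  0.08594369] 0.016840369261686253 29.981447888203547
red 122 [322.5 157.6] world [0.5238 0.1059] axis 112.4 len 0.065
```

Call:
{"method": "carry_out", "body": {
  "deltas": [
    [[0, 0, 0, 0.01, -1], [0, 0, 0, 0.015, -1], [0, 0, 0, 0.015, -1], [0, 0, 0, 0.015, -1]]
  ]
}}

```text
clock: 58.05
tool_pos: [0.5113, 0.1374, 0.1205]
orientation: [-179.5, 0.3, -93.3]
force: [9.7, 7.9, -4.5]
opening: 0.0171
gripper_force: 31.2
```

Call:
{"method": "carry_out", "body": {
  "deltas": [
    [[0, 0, 0, 0, 0], [0, 0, 0, 0, 0.1], [0, 0, 0, 0, 0.1], [0, 0, 0, 0, 0.1], [0, 0, 0, 0, 0.1]]
  ]
}}

```text
clock: 58.55
tool_pos: [0.5067, 0.1339, 0.1185]
orientation: [180.0, -0.0, -93.5]
force: [-0.5, -0.3, 0.1]
opening: 0.0472
gripper_force: 0.0
```

Call:
{"method": "carry_out", "body": {
  "deltas": [
    [[0, 0, -0.1, 0, 0.1], [0, 0, -0.3, 0, 0.1], [0, 0, -0.5, 0, 0.1], [0, 0, -0.6, 0, 0.1], [0, 0, -0.6, 0, 0.1]]
  ]
}}

```text
clock: 59.05
tool_pos: [0.5086, 0.1348, 0.2422]
orientation: [-179.7, 0.2, -93.5]
force: [-0.2, -0.2, 0.2]
opening: 0.0485
gripper_force: 0.0
```

Call:
{"method": "carry_out", "body": {
  "deltas": [
    [[0.9, 0, 0, 0, 0.1], [0.9, 0, 0, 0, 0.1], [0.9, 0, 0, 0, 0.1], [0.9, 0, 0, 0, 0.1], [0.9, 0, 0, 0, 0.1]]
  ]
}}

```text
clock: 59.55
tool_pos: [0.4949, -0.0485, 0.2378]
orientation: [179.9, -0.0, -93.7]
force: [-0.1, 0.1, 0.3]
opening: 0.0481
gripper_force: 0.0
```

Call:
{"method": "carry_out", "body": {
  "deltas": [
    [[0.6, 0.2, 0, 0, 0.1], [0.6, 0.2, 0, 0, 0.1], [0.6, 0.2, 0, 0, 0.1], [0.6, 0.2, 0, 0, 0.1], [0.6, 0.2, 0, 0, 0.1]]
  ]
}}

```text
clock: 60.05
tool_pos: [0.4486, -0.163, 0.2381]
orientation: [180.0, 0.0, -93.6]
force: [-0.0, 0.5, 0.3]
opening: 0.0479
gripper_force: 0.0
```

```bash
python3 - <<'E'
from h import *
np.set_printoptions(precision=4,suppress=True)
S={n:ctrl.snapshot(n) for n in("scene","top")}
o=ctrl.get_obs();print(o["tool_pos"],o["orientation"])
for n in S:
    print(n);red(S[n],.16)
    for d in ctrl.spot_point(S[n],"door_edge")[:1]: print("door_edge",round(d["p"],2),d["centre"])
brights(S["scene"],(230,190,310,270));print("bin");brights(S["scene"],(70,215,165,310));brights(S["top"],(370,225,440,305),.014)
for q in("microscope","carton"): print(q,[(round(d["p"],2),at_z(S[n],d["centre"],0)) for n in S for d in ctrl.spot_point(S[n],q)[:1]])
h=cv2.cvtColor(S["top"]["color"],cv2.COLOR_RGB2HSV).astype(int)[235:280,190:245]
for r in h: print("".join("R" if ((q[0]<7 or q[0]>172) and q[1]>110 and q[2]>60) else "b" if (95<q[0]<125 and q[1]>90) else "." for q in r))
E
```

```text
[ 0.4492 -0.1622  0.2383] [179.9705   0.0063 -93.4346]
scene
red 214 [329.4 155.4] world [0.5163 0.1327] axis 96.5 len 0.1017
door_edge 0.97 [314.5, 175.8]
top
red 199 [215.2 254.7] world [0.5104 0.1366] axis 92.7 len 0.0888
door_edge 0.91 [238.9, 250.7]
blob [305.7 193.2] 63 [0.457  0.1086 0.014 ]
bin
blob [120.9 259.7] 219 [ 0.4722 -0.401   0.014 ]
blob [395.1 236.8] 82 [ 0.5518 -0.3892  0.014 ]
blob [400.1 263.2] 156 [ 0.4713 -0.4018  0.014 ]
blob [372.5 272.8] 16 [ 0.4439 -0.3166  0.014 ]
blob [373.5 287.2] 24 [ 0.4005 -0.3184  0.014 ]
blob [393.1 293.4] 20 [ 0.3805 -0.3775  0.014 ]
blob [379.  299.9] 191 [ 0.362 -0.334  0.014]
microscope [(0.82, array([0.7724, 0.1099, 0.    ])), (0.57, array([0.7693, 0.1111, 0.    ]))]
carton [(0.58, array([ 0.7799, -0.0401,  0.    ])), (0.81, array([ 0.7866, -0.046 ,  0.    ]))]
bbbbbbbbbbbbbbbbbbbbbbbbbbbbbbbbbbbbbbbbbbbbbbb........
bbbbbbbbbbbbbbbbbbbbbbbbbbbbbbbbbbbbbbbbbbbbbbb........
bbbbbbbbbbbbbbbbbbbbbbbbbbbbbbbbbbbbbbbbbbbbbbb........
bbbbbbbbbbbbbbbbbbbbbbbbbbbbbbbbbbbbbbbbbbbbbbb........
bbbbbbbbbbbbbbbbbbbbbbbbbbbbbbbbbbbbbbbbbbbbbb
[... 1549 characters left out ...]
bbbbbbbbbbbbbbbbbbbbb.......
bbbbbbbbbbbbbbbbbbbbbbbbbbbbbbbbbbbbbbbbbbbbbbbb.......
bbbbbbbbbbbbbbbbbbbbbbbbbbbbbbbbbbbbbbbbbbbbbbbbb......
bbbbbbbbbbbbbbbbbbbbbbbbbbbbbbbbbbbbbbbbbbbbbbbbb......
bbbbbbbbbbbbbbbbbbbbbbbbbbbbbbbbbbbbbbbbbbbbbbbbb......
bbbbbbbbbbbbbbbbbbbbbbbbbbbbbbbbbbbbbbbbbbbbbbbbb......
bbbbbbbbbbbbbbbbbbbbbbbbbbbbbbbbbbbbbbbbbbbbbbbbb......
bbbbbbbbbbbbbbbbbbbbbbbbbbbbbbbbbbbbbbbbbbbbbbbbb......
bbbbbbbbbbbbbbbbbbbbbbbbbbbbbbbbbbbbbbbbbbbbbbbbb......
bbbbbbbbbbbbbbbbbbbbbbbbbbbbbbbbbbbbbbbbbbbbbbbbb......
bbbbbbbbbbbbbbbbbbbbbbbbbbbbbbbbbbbbbbbbbbbbbbbbb......
bbbbbbbbbbbbbbbbbbbbbbbbbbbbbbbbbbbbbbbbbbbbbbbbb......
bbbbbbbbbbbbbbbbbbbbbbbbbbbbbbbbbbbbbbbbbbbbbbbbb......
```

```bash
python3 -c "
from plant import ctrl
print(ctrl.close_job())"
```

```text
the job is handed in; nothing more can be done
None
```

The job is handed in: all three broken pieces are in the scrap bin, both collars are seated on their own posts, the door is drawn tight with the T-handle turned a full quarter, and the microscope and carton were left alone; this is from my own camera checks, as the hand-in returned no verdict.

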